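# Clamp and lamp-cure glued painting blanks

## Robot

A 6-joint arm with a two-finger parallel gripper is mounted at the origin on the work surface. World frame = base frame: x ahead of the robot, y to its left, z up, the work surface at z = 0. Lengths are in m, angles in rad, forces in N, time in s.
With the tool pointing down it reaches from about 0.35 to 0.85 m from the base axis. Payload 8.1 kg.
Tool frame: the origin (TCP) lies at the centre of the arm's flange, where the gripper is bolted on; the fingertips stand 186 mm ahead of it and the grasp point (between the pads) lies 167 mm ahead of it; z points along the fingers, y is the line along which they close (so a half turn about z gives the same grasp; the last joint's range is limited). The gripper opens to 93 mm and grips with 3 to 60 N. Pads are 15 mm wide; open, the fingers measure 128 mm over their backs; the gripper's body (75 mm by 188 mm) begins 65 mm behind the grasp point.
Start: joints at [1.219, 0.13, 1.488, -0, 1.523, -0.085], TCP at [0.158, 0.579, 0.405] pointing down, gripper open.
Joint ranges: [-2.96, 2.96], [-0.89, 2.26], [0.02, 2.5], [-1.34, 4.48], [0, 2.73], [-2.66, 2.66]. Speed limits (rad/s): [2.39, 2.39, 2.79, 3.14, 3.14, 3.14].

## Interface

Orientations are given as a rotation vector (axis times angle).
In Python, from plant import get_obs, get_image, hand_in gives the robot as it stands.
- The arm moves only by the tool send_rows, never from a script. Its argument "plan" is a list of rows, each a list of 7 numbers: the finger opening in cm, from 0 to 9.3, then the shift along the tool's x, y, z in cm, then the turn, a rotation vector about the tool's x, y, z in degrees. In form: [[fingers, x, y, z, wx, wy, wz], ...]. A call has 1 to 10 rows; each row is the pose to reach, as a shift and turn from the pose commanded when the call began, along the tool's axes at that moment; what a row does not reach only later rows make up. A row lasts 1/10 s, in which the tool goes at most 50 mm and 8.59 degrees, less where a joint would pass 70% of its speed; a pose out of reach is approached as far as the arm can. A call with a gripper value outside its range is refused whole. The fingers move at their own pace and stop on an object; the grip force is fixed at half the most. Time passes only in rows, so rows that repeat a pose let the fingers close. It gives the time, the measured TCP pose, the force, the opening and the grip force at its end, in the units of the state.
- get_obs(): the state, without advancing time (a new reading comes with each control period).
- get_image(name): name is "scene" or "top"; returns a dict with "image" (480x640x3 uint8, red, green, blue), "mtx" (3x3 intrinsics, pixels), "dist_coeffs" ([k1, k2, p1, p2, k3] as OpenCV has them; the pictures are not rectified), "extrinsics" (4x4, takes a point from world to camera coordinates). Camera axes: x right, y down, z forward; pixel columns grow to the right and rows downward; lengths in m; the calibration is good to about 2 mm. A picture is of the moment at which its call begins. There is no depth.
- hand_in(): hands the job in; it is judged then, once.
The state is a dict: "time": time; "joint_positions": joint angles; "joint_vel": joint speeds; "joint_efforts": joint torques, N m; "tcp_pos": TCP position; "ee_rot": TCP orientation; "force": force on the tool from outside, world axes, zero at the start; "wrist_torque": the same for the moment, N m; "gripper_width": opening from 0.0 (shut) to 1.0 (fully open); "finger_force": force on a finger pad.
Only numpy, scipy, OpenCV 4.12 (cv2) and the standard library are available. Lean on these libraries where they do the work, as an engineer would, in place of code of your own. Each camera call takes 0.05 s, during which the arm holds its last target. There are 200 camera calls.

## Task

Stand all the glued wooden blanks (two or three) from the paper between the open jaws of the bench locking pliers, plies facing the jaws, squeeze the handles until they lock, then swing the UV lamp until its head is centred over the jaws, let go and leave it there for four seconds. Swing the lamp back out to the side where it was, pull the release lever so that the pliers spring open, and stand every blank upright in the drying tray. Leave the tub, the dish and the brush where they are.

Things in the scene. Friction and masses are not known exactly. Their poses are not given: they have to be found in the camera images.
- station: Curing station fixed to the bench: a dark steel plate (top at z = 12 mm, on which the blanks are clamped) with wide-jawed bench locking pliers, end stops (16 mm high) at y = +-90 mm and a lamp post. Origin on the bench below the jaws' middle; x points from the plier handles to the fixed jaw (roughly away from the robot), y left, z up. 'Station frame' below means this
- fixed_jaw (a point): Middle of the fixed jaw's pressing face (station x = +20 mm, y = 0, z = 20). The jaw is a bar along the station's y, 170 mm long, top at z = 28 mm. The moving jaw's pad faces it at station x = -26 mm when open (gap 46 mm), same length and top
- jaw_pad: Sprung steel pad of the moving jaw, a bar 170 x 15 x 6 mm; origin in the middle of its pressing face. It travels along the station's +x as the handle closes, until it presses the blanks on the fixed jaw. The pad can spring back up to 7 mm (5 N per mm)
- fixed_handle (a point): Centre of the pliers' fixed handle at the place to squeeze: station x = -175, y = -13, z = 41 mm. The handle is a bar 12 mm wide, 22 mm high (z 30 to 52 mm), station x from -75 to -210 mm
- handle (a joint): Angle of the moving plier handle, rad: 0 open (a spring holds it there), 0.27 fully squeezed. Squeezing takes up to about 15 N at the grip; let go earlier, it springs open again; past about 0.22 it goes over centre and snaps to 0.27, where it stays locked when let go. It turns about a vertical pivot at station x = -75, y = +12 mm
- handle_grip (a point): Where to squeeze the moving handle: centre of its bar (12 mm wide, z 30 to 52 mm), 100 mm from the pivot on the robot's side. Open, it is at station y = about +40 mm; locked, it is parallel to the fixed handle, at x = -175, y = +13 mm. Across the outer faces both handles measure 65 mm here when open, 38 mm when locked
- lever (a joint): Angle of the release lever, rad: 0 at rest (a weak spring returns it), up to 0.45 as its tab is pulled towards the robot (the station's -x). About 0.1 to 0.25 rad kicks the locked handle back over centre and the pliers spring open; the tab needs about 10 N. Vertical pivot at station x = -100, y = 0 mm
- lever_tab (a point): Top end of the release lever's tab, an upright steel pin 12 mm thick, z 62 to 102 mm (this point at 102). At rest it is at station x = -100, y = -60 mm, 60 mm from its pivot, on the outer side of the fixed handle; the lever's flat arm runs to it at z 57 to 62 mm
- lamp_post (a point): Top of the upright post on which the lamp's arm turns, 18 mm thick, at station x = +40, y = +180 mm, z = 125 mm
- lamp (a joint): Angle of the UV lamp's arm, rad, about its post: 0 = lamp head exactly over the middle of the jaws (the station's origin); positive = swung away to the handles' side, clockwise seen from above. Limits -0.35 and 1.65. Friction holds it wherever it is left (about 1.5 N at the grip)
- lamp_grip (a point): Centre of the top of the lamp's grip, an upright black pin 16 mm thick on top of the lamp head, free from z = 136 to 174 mm (this point at 174). It is 184 mm from the post's axis
- lamp_arm: The swinging lamp: a flat aluminium arm 14 mm wide at z 126 to 136 mm from the post to the lamp head, a black shade 54 mm wide with its underside at z = 100 mm, with the grip on its top. Origin on the post's axis at z = 125 mm
- supply: Sheet of white paper 250 x 190 mm, 1 mm thick and flat on the bench, on which the blanks wait at the start. Origin at its centre; it lies on the left or the right
- tray: Shallow aluminium drying tray fixed to the bench, outside 180 (x) x 140 (y) x 18 mm tall, walls and floor 5 mm thick. Origin at the centre of its underside; left or right, opposite the paper
- blank1: Two-ply wooden painting blank, a block 34 mm thick (x, across the plies) x 44 mm wide (y) x 42 mm tall (z), about 45 g; the plies are one solid piece, with a dark glue line down the middle of its top. Origin at the centre of its underside. Two or three of these blanks are present
- blank2: Two-ply wooden painting blank, a block 34 mm thick (x, across the plies) x 44 mm wide (y) x 42 mm tall (z), about 45 g; the plies are one solid piece, with a dark glue line down the middle of its top. Origin at the centre of its underside. Two or three of these blanks are present
- blank3: Two-ply wooden painting blank, a block 34 mm thick (x, across the plies) x 44 mm wide (y) x 42 mm tall (z), about 45 g; the plies are one solid piece, with a dark glue line down the middle of its top. Origin at the centre of its underside. Two or three of these blanks are present
- tub: Bystander: white plastic paint tub, 90 mm wide and 110 mm tall; origin at the centre of its underside
- dish: Bystander: small glass dish with a yellow sponge in it, 68 mm wide and 35 mm tall; origin at the centre of its underside
- brush: Bystander: flat brush lying on the bench; origin at its underside near its middle
There are look-alikes about, which are no part of the job. What is shaped like the blank3 but blue or pink is not meant. What is shaped like the blank2 but red is not meant.

How it is judged:
By the outcome, as a careful person would: the job done as asked, in the order asked, and still so for the second after the job is handed in, with the robot touching nothing.
Of blank1, blank2, blank3 only 2 to 3 are there at a start; the rules pass over those that are not, and their reading is None.
At some moment in a run one of blank1, blank2, blank3 may be knocked a few centimetres aside while the robot is not near it.
It also fails if it takes over 210 s, if anything falls off the work surface, if the arm or the gripper's body presses on something with over 40 N, if the wrist force passes 120 N, or if a joint passes its speed limit or range.

## Working session

There is one attempt and no reset: what is moved stays moved. The work goes in short steps, Python scripts to look and compute and a tool call to move; the robot and the scene stay as the last step left them, time stands still between calls to the robot, and variables do not carry over. Pictures are saved under pics/ and viewed, at most 16 in all, crops included, and the job is handed in when it is done.

Besides the shell and the picture viewer there is one more tool, called by a JSON object that holds its "method" and its "body". send_rows: Moves the arm, as the interface text tells. Its arguments: {"type":"object","properties":{"plan":{"type":"array"}},"required":["plan"]}

```bash
mkdir -p pics; ls
cat > h.py <<'E'
import numpy as np, cv2
from plant import get_obs, get_image, hand_in
def snap(n,f=None):
    d=get_image(n)
    if f: cv2.imwrite('pics/'+f,d['image'][:,:,::-1])
    return d
def ray(d,uv,z):
    """pixels -> world points on plane z"""
    p=cv2.undistortPoints(np.array(uv,float).reshape(-1,1,2),d['mtx'],d['dist_coeffs']).reshape(-1,2)
    E=np.array(d['extrinsics']);R=E[:3,:3];c=-R.T@E[:3,3]
    r=np.c_[p,np.ones(len(p))]@R
    return c+r*((z-c[2])/r[:,2])[:,None]
def proj(d,P):
    E=np.array(d['extrinsics'])
    return cv2.projectPoints(np.array(P,float).reshape(-1,1,3),cv2.Rodrigues(E[:3,:3])[0],E[:3,3],d['mtx'],d['dist_coeffs'])[0].reshape(-1,2)
E
python3 - <<'E'
from h import *
for n in('top','scene'):
    d=snap(n,n+'0.png'); E=d['extrinsics']; print(n,-E[:3,:3].T@E[:3,3],E[:3,:3].round(2).tolist(),d['mtx'][0,0])
print(get_obs())
E
```

```text
pics
top [ 0.30320475 -0.07586019  1.31960771] [[-0.01, -1.0, 0.0], [-0.98, 0.01, -0.21], [0.21, -0.01, -0.98]] 434.11077399644654
scene [ 0.95048927 -0.47596622  0.97565586] [[0.72, 0.69, -0.01], [0.58, -0.6, -0.55], [-0.38, 0.39, -0.84]] 452.77383188830765
{'time': 0.1, 'joint_positions': array([ 1.21860999e+00,  1.31088612e-01,  1.48917192e+00, -6.42959209e-06,
        1.52298730e+00, -8.54008202e-02]), 'joint_vel': array([-0.00026756, -0.00227219, -0.00161975, -0.00074563,  0.00180548,
        0.00073274]), 'joint_efforts': array([ 1.71097214e-03, -5.61339355e+01, -4.93096304e+01,  7.70655507e-02,
        2.91673554e-02, -9.15745636e-05]), 'tcp_pos': array([0.15808877, 0.5785874 , 0.40378946]), 'ee_rot': array([-4.17776465e-01, -3.11333310e+00,  2.53987462e-03]), 'force': array([-0.24689717,  0.50179434, -0.3231446 ]), 'wrist_torque': array([-0.04258656,  0.03159621,  0.00706192]), 'finger_force': 0.0, 'gripper_width': 0.9989884871609946}
```

View pics/top0.png

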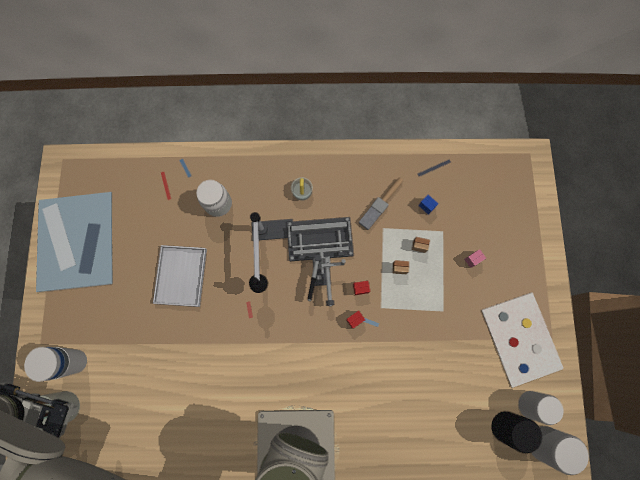

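View pics/scene0.png

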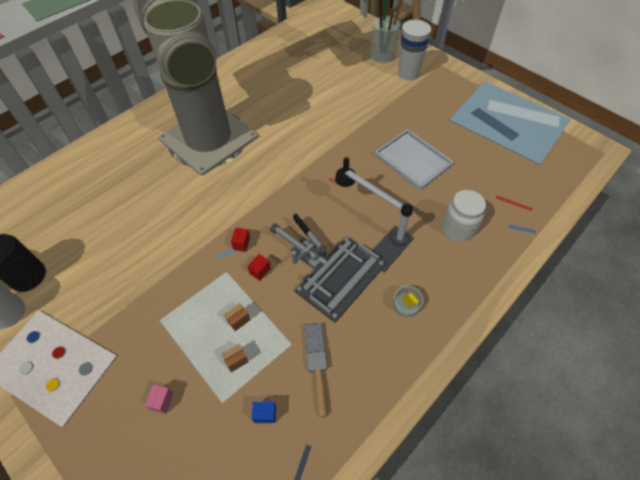

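The top view shows two wooden blanks at (401,267) and (422,244) on the paper. The look-alikes are red at (361,288) and (355,319), blue at (428,204) and pink at (477,258), none of which are wanted. The station is around (320,240), the lamp head is at (258,284), its post at (255,217), and the tray at (180,276). I'll check the choice with a close crop.

Run:
```python
from h import *
d=snap('top');im=d['image'][:,:,::-1]
cv2.imwrite('pics/c1.png',cv2.resize(im[195:320,240:450],(798,475),interpolation=cv2.INTER_CUBIC))
hsv=cv2.cvtColor(im,cv2.COLOR_BGR2HSV)
# blanks: non-white inside paper
sub=hsv[228:312,380:446]; 
for p in [(401,267),(422,244),(418,241),(420,275),(393,262),(258,284),(255,217)]: print(p,hsv[p[1],p[0]])
s=snap('scene');si=s['image'][:,:,::-1]
cv2.imwrite('pics/c2.png',cv2.resize(si[150:380,160:420],(780,690))[:600])
```

```text
(401, 267) [ 15 100 155]
(422, 244) [ 15 105 150]
(418, 241) [ 12 135 132]
(420, 275) [ 27  16 180]
(393, 262) [14 50 77]
(258, 284) [135  18  29]
(255, 217) [120  34  30]
```

View pics/c1.png

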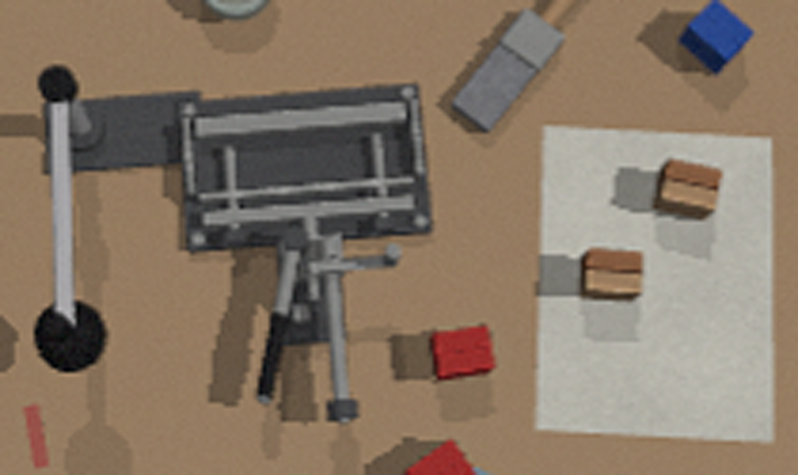

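View pics/c2.png

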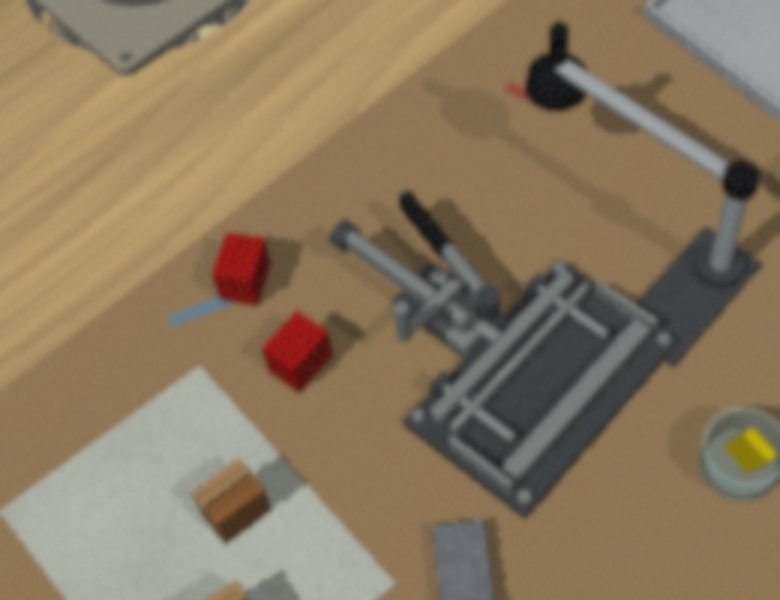

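The crops confirm the choice. Blanks A at (401,267) and B at (422,244) are wooden two-ply with glue lines roughly along world y, and there is no third blank. The jaws are open, with the fixed jaw at the top of the crop, the lever tab at crop (393,253) and the lamp post cap at crop (58,84).

```bash
cat >> h.py <<'E'
def blanks(d,z,box=None):
    """two-ply brown blobs in top/scene image: centre ray at height z, long-axis yaw"""
    hsv=cv2.cvtColor(d['image'],cv2.COLOR_RGB2HSV)
    x0,x1,y0,y1=box
    m=np.zeros(hsv.shape[:2],np.uint8)
    m[y0:y1,x0:x1]=cv2.inRange(hsv,(4,75,60),(22,255,255))[y0:y1,x0:x1]
    out=[]
    for c in cv2.findContours(m,cv2.RETR_EXTERNAL,cv2.CHAIN_APPROX_NONE)[0]:
        if cv2.contourArea(c)<50: continue
        r=cv2.minAreaRect(c); b=cv2.boxPoints(r)
        P=ray(d,b,z); e=max([P[1]-P[0],P[2]-P[1]],key=np.linalg.norm)
        out.append((np.round(r[0],1),ray(d,[r[0]],z)[0][:2].round(4),np.round(r[1],1),round(np.degrees(np.arctan2(e[1],e[0]))%180,1)))
    return out
E
cat > st.py <<'E'
from h import *
from scipy.optimize import least_squares
t=snap('top');s=snap('scene')
c1=lambda x,y:(240+x/3.8,195+y/3.8); c2=lambda x,y:(160+x/3,150+y/3)
T=[((.02,.085,.026),c1(196,136)),((.02,-.085,.026),c1(405,121)),((-.1,-.06,.102),c1(393,252)),((.04,.18,.125),c1(58,84))]
S=[((-.1,-.06,.102),c2(402,305)),((.04,.18,.125),c2(740,180))]
def W(p,P):
    c,n=np.cos(p[2]),np.sin(p[2]);P=np.array(P);return np.c_[p[0]+c*P[:,0]-n*P[:,1],p[1]+n*P[:,0]+c*P[:,1],P[:,2]]
def f(p): return np.r_[(proj(t,W(p,[a for a,_ in T]))-[b for _,b in T]).ravel(),(proj(s,W(p,[a for a,_ in S]))-[b for _,b in S]).ravel()]
r=least_squares(f,[.55,-.1,0],loss='soft_l1');print(r.x,np.degrees(r.x[2]));print(f(r.x).reshape(-1,2).round(1).tolist())
pts={'pad':(-.026,0,.028),'padL':(-.026,.085,.028),'padR':(-.026,-.085,.028),'fh_end':(-.21,-.013,.041),'hgrip':(-.175,.04,.041)}
for k,v in pts.items():
    w=W(r.x,[v]); u=proj(t,w)[0]; print(k,w.round(3),((u-[240,195])*3.8).round(0),((proj(s,w)[0]-[160,150])*3).round(0))
print('blanks',blanks(t,.022,(385,442,232,305)))
print('scene',blanks(s,.022,(170,285,280,395)))
# lamp grip top (black) and tray by rays
print('lampgrip top',ray(t,[c1(65,318),(258,284)],.174),'grip scene',ray(s,[c2(559,30)],.17))
print('tray',ray(t,[(160,247),(205,248),(199,306),(152,304)],.018).round(3).tolist())
E
python3 st.py
```

```text
[ 0.62302177 -0.07503134  0.06701634] 3.839753236705293
[[-0.3, -0.2], [-0.3, -0.5], [-0.4, -0.6], [0.1, 0.7], [-0.6, -0.6], [-0.2, 1.4]]
pad [[ 0.597 -0.077  0.028]] [304. 182.] [525. 353.]
padL [[0.591 0.008 0.028]] [198. 190.] [590. 284.]
padR [[ 0.603 -0.162  0.028]] [409. 174.] [455. 427.]
fh_end [[ 0.414 -0.102  0.041]] [340. 408.] [345. 232.]
hgrip [[ 0.446 -0.047  0.041]] [268. 369.] [418. 214.]
blanks [(array([400.9, 266.9]), array([ 0.5203, -0.3212]), array([14.9, 13. ]), np.float64(83.9)), (array([420.7, 244.3]), array([ 0.5898, -0.386 ]), array([15. , 13.8]), np.float64(74.7))]
scene [(array([258.5, 372.5]), array([ 0.6518, -0.3712]), array([43., 51.]), np.float64(44.0)), (array([234.3, 357.2]), array([ 0.5894, -0.3854]), array([20.2, 21.2]), np.float64(167.5)), (array([179.1, 374.8]), array([ 0.5346, -0.4918]), array([72.8, 32.9]), np.float64(176.3)), (array([237.1, 316.1]), array([ 0.5207, -0.3195]), array([19.8, 21.2]), np.float64(171.0)), (array([259.5, 307. ]), array([ 0.5406, -0.2692]), array([54., 49.]), np.float64(136.6)), (array([191. , 295.5]), array([ 0.4034, -0.361 ]), array([31., 42.]), np.float64(43.9))]
lampgrip top [[0.46836332 0.09194014 0.174     ]
 [0.45410985 0.0893221  0.174     ]] grip scene [[0.46778112 0.09764916 0.17      ]]
tray [[0.593, 0.417, 0.018], [0.588, 0.277, 0.018], [0.411, 0.288, 0.018], [0.418, 0.43, 0.018]]
```

```bash
cat >> h.py <<'E'
from scipy.spatial.transform import Rotation as Ro
ST=np.array([.623,-.075,.067])
def stw(x,y,p=None):
    p=ST if p is None else p; c,n=np.cos(p[2]),np.sin(p[2]); return p[0]+c*x-n*y,p[1]+n*x+c*y
def rel(*wps,start=None):
    """wps: (x,y,z_grasp,finger-line angle deg) -> shift cm / turn deg in current tool axes"""
    o=get_obs(); p0=o['tcp_pos'];R0=Ro.from_rotvec(o['ee_rot'])
    print('t',o['time'],'grasp',(p0+R0.apply([0,0,.167])).round(4),'w',round(o['gripper_width']*9.3,2),'F',o['force'].round(1))
    for x,y,z,a in wps:
        cand=[Ro.from_matrix(np.c_[np.cross([c,s,0],[0,0,-1]),[c,s,0],[0,0,-1]]) for c,s in [(np.cos(np.radians(a+k)),np.sin(np.radians(a+k))) for k in(0,180)]]
        q=min((R0.inv()*R for R in cand),key=lambda r:r.magnitude())
        print((R0.inv().apply(np.array([x,y,z+.167])-p0)*100).round(2),np.degrees(q.as_rotvec()).round(1))
E
python3 -c "
from h import *
rel((.46,.1,.26,87),(.5205,-.320,.24,87),(.5205,-.320,.03,87))"
```

```text
t 0.3 grasp [0.1581 0.5786 0.2374] w 9.32 F [-0.4  0.4  0.1]
[-41.74 -38.22  -2.24] [ -0.   -0.  -12.3]
[-58.65 -77.14  -0.22] [ -0.   -0.  -12.3]
[-58.65 -77.13  20.78] [ -0.   -0.  -12.3]
```

{"method": "send_rows", "body": {"plan": [[9.3, -21, -19, -2, 0, 0, -6], [9.3, -21, -19, -2, 0, 0, -6], [9.3, -21, -19, -2, 0, 0, -6], [9.3, -21, -19, -2, 0, 0, -6], [9.3, -41.7, -38.2, -2.2, 0, 0, -12.3], [9.3, -41.7, -38.2, -2.2, 0, 0, -12.3], [9.3, -41.7, -38.2, -2.2, 0, 0, -12.3], [9.3, -41.7, -38.2, -2.2, 0, 0, -12.3], [9.3, -41.7, -38.2, -2.2, 0, 0, -12.3], [9.3, -41.7, -38.2, -2.2, 0, 0, -12.3]]}}

```text
time: 1.3
tcp_pos: [0.4252, 0.1544, 0.4257]
ee_rot: [0.082, 3.14, 0.001]
force: [0.9, 1.4, 0.1]
gripper_width: 0.999
finger_force: 0.0
```

```bash
python3 -c "
from h import *
rel((.5205,-.320,.20,87),(.5205,-.320,.06,87),(.5205,-.320,.03,87))"
```

```text
t 1.3 grasp [0.4254 0.1545 0.2587] w 9.29 F [0.9 1.4 0.1]
[-11.98 -46.89   5.86] [0.  0.1 0. ]
[-11.97 -46.89  19.86] [0.  0.1 0. ]
[-11.96 -46.89  22.86] [0.  0.1 0. ]
```

{"method": "send_rows", "body": {"plan": [[9.3, -12, -46.9, 0, 0, 0, 0], [9.3, -12, -46.9, 0, 0, 0, 0], [9.3, -12, -46.9, 0, 0, 0, 0], [9.3, -12, -46.9, 0, 0, 0, 0], [9.3, -12, -46.9, 0, 0, 0, 0], [9.3, -12, -46.9, 0, 0, 0, 0], [9.3, -12, -46.9, 3, 0, 0, 0], [9.3, -12, -46.9, 6, 0, 0, 0], [9.3, -12, -46.9, 6, 0, 0, 0], [9.3, -12, -46.9, 6, 0, 0, 0]]}}

```text
time: 2.3
tcp_pos: [0.5199, -0.3206, 0.3643]
ee_rot: [-0.083, -3.14, 0.0]
force: [0.8, -0.2, 0.6]
gripper_width: 1.001
finger_force: 0.0
```

{"method": "send_rows", "body": {"plan": [[9.3, 0, 0, 0, 0, 0, 0], [9.3, 0, 0, 0, 0, 0, 0], [9.3, 0, 0, 0, 0, 0, 0]]}}

```text
time: 2.6
tcp_pos: [0.5202, -0.3176, 0.366]
ee_rot: [0.081, 3.14, -0.0]
force: [-0.7, 1.0, 0.1]
gripper_width: 1.002
finger_force: 0.0
```

```bash
python3 -c "
from h import *
t=snap('top');print(blanks(t,.022,(385,442,232,305)))
rel((.5205,-.320,.06,87),(.5205,-.320,.03,87))"
```

```text
[(array([400.5, 267.5]), array([ 0.5185, -0.32  ]), array([11., 15.]), np.float64(89.2))]
t 2.65 grasp [ 0.5206 -0.3174  0.1994] w 9.31 F [ 0.3  0.3 -0.2]
[-1.000e-02 -2.600e-01  1.394e+01] [-0.   0.1  0.1]
[-1.000e-02 -2.600e-01  1.694e+01] [-0.   0.1  0.1]
```

{"method": "send_rows", "body": {"plan": [[9.3, 0, -0.3, 5, 0, 0, 0], [9.3, 0, -0.3, 10, 0, 0, 0], [9.3, 0, -0.3, 14, 0, 0, 0], [9.3, 0, -0.3, 17, 0, 0, 0], [9.3, 0, -0.3, 17, 0, 0, 0], [4, 0, -0.3, 17, 0, 0, 0], [4, 0, -0.3, 17, 0, 0, 0], [4, 0, -0.3, 17, 0, 0, 0], [4, 0, -0.3, 17, 0, 0, 0], [4, 0, -0.3, 17, 0, 0, 0]]}}

```text
time: 3.65
tcp_pos: [0.5203, -0.3215, 0.1965]
ee_rot: [0.082, 3.139, -0.002]
force: [-0.3, -0.3, -0.4]
gripper_width: 0.619
finger_force: 0.0
```

{"method": "send_rows", "body": {"plan": [[4, 0, 0, 0, 0, 0, 0], [4, 0, 0, 0, 0, 0, 0], [4, 0, 0, 0, 0, 0, 0], [4, 0, 0, 0, 0, 0, 0]]}}

```text
time: 4.05
tcp_pos: [0.5199, -0.3212, 0.1955]
ee_rot: [0.082, 3.141, 0.0]
force: [-1.1, 0.5, 3.4]
gripper_width: 0.471
finger_force: 29.9
```

```bash
python3 -c "
from h import *
x,y=stw(-.003,-.042);print(x,y)
rel((.5205,-.32,.14,87),(x,y,.14,93.8),(x,y,.041,93.8))"
```

```text
0.62281862611298 -0.11710661591143495
t 4.05 grasp [ 0.5199 -0.3212  0.0285] w 4.38 F [-1.1  0.5  3.4]
[ -0.05   0.13 -11.15] [0. 0. 0.]
[ -9.21  20.92 -11.15] [ 0.   0.  -6.8]
[-9.21 20.92 -1.25] [ 0.   0.  -6.8]
```

{"method": "send_rows", "body": {"plan": [[4, 0, 0, -5, 0, 0, 0], [4, 0, 0, -10, 0, 0, 0], [4, 0, 0, -11.2, 0, 0, 0], [4, -3, 7, -11.2, 0, 0, -2], [4, -6, 14, -11.2, 0, 0, -5], [4, -9.2, 20.9, -11.2, 0, 0, -6.8], [4, -9.2, 20.9, -11.2, 0, 0, -6.8], [4, -9.2, 20.9, -11.2, 0, 0, -6.8], [4, -9.2, 20.9, -11.2, 0, 0, -6.8], [4, -9.2, 20.9, -11.2, 0, 0, -6.8]]}}

```text
time: 5.05
tcp_pos: [0.6226, -0.1168, 0.3065]
ee_rot: [0.107, -3.139, 0.0]
force: [0.3, -0.2, 0.0]
gripper_width: 0.47
finger_force: 29.9
```

{"method": "send_rows", "body": {"plan": [[4, 0, 0, 0, 0, 0, 0], [4, 0, 0, 0, 0, 0, 0], [4, 0, 0, 0, 0, 0, 0], [4, 0, 0, 0, 0, 0, 0]]}}

```text
time: 5.45
tcp_pos: [0.6224, -0.1182, 0.3074]
ee_rot: [-0.102, 3.14, -0.0]
force: [-0.1, -0.7, -0.4]
gripper_width: 0.474
finger_force: 29.9
```

```bash
python3 -c "
from h import *
x,y=stw(-.003,-.042)
t=snap('top');s=snap('scene');print(blanks(t,.022,(385,442,232,305)))
rel((x,y,.0405,93.8))
im=np.vstack([cv2.resize(t['image'][190:320,240:450],(485,300)),cv2.resize(s['image'][200:360,200:459],(485,300))]);cv2.imwrite('pics/p1.png',im[:,:,::-1])"
```

```text
[(array([420.6, 244.4]), array([ 0.5896, -0.3857]), array([15.2, 13.7]), np.float64(76.3))]
t 5.55 grasp [ 0.6225 -0.1178  0.1404] w 4.41 F [-1.1  0.5 -0.4]
[-0.03  0.07  9.99] [-0.  0. -0.]
```

View pics/p1.png

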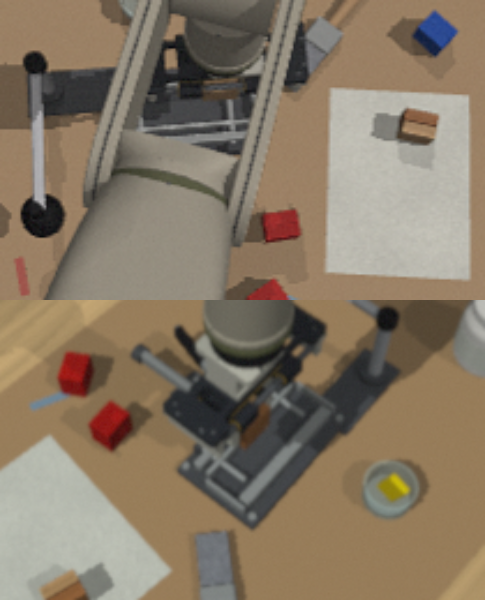

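```bash
python3 -c "
from h import *
t=snap('top');s=snap('scene')
c1=lambda x,y:(240+x/3.8,195+y/3.8); c2=lambda x,y:(160+x/3,150+y/3)
def inv(P):
    c,n=np.cos(ST[2]),np.sin(ST[2]);d=P[:,:2]-ST[:2];return np.c_[d[:,0]*c+d[:,1]*n,-d[:,0]*n+d[:,1]*c]
for z in(.008,.012,.02,.028):
    print(z,(inv(ray(t,[c1(230,150),c1(230,190),c1(378,135),c1(378,180)],z))*1000).round().tolist(),(inv(ray(s,[c2(515,455),c2(485,430),c2(605,320),c2(570,290)],z))*1000).round().tolist())
"
```

```text
0.008 [[10.0, 58.0], [-23.0, 60.0], [13.0, -64.0], [-25.0, -61.0]] [[19.0, -66.0], [-13.0, -65.0], [-2.0, 76.0], [-42.0, 80.0]]
0.012 [[9.0, 58.0], [-24.0, 60.0], [12.0, -64.0], [-26.0, -60.0]] [[20.0, -68.0], [-12.0, -66.0], [-1.0, 74.0], [-41.0, 78.0]]
0.02 [[7.0, 58.0], [-26.0, 60.0], [10.0, -63.0], [-27.0, -60.0]] [[22.0, -71.0], [-9.0, -69.0], [2.0, 69.0], [-38.0, 74.0]]
0.028 [[5.0, 57.0], [-28.0, 60.0], [8.0, -63.0], [-29.0, -59.0]] [[25.0, -74.0], [-7.0, -72.0], [4.0, 65.0], [-35.0, 70.0]]
```

```bash
python3 -c "
import cv2
a=cv2.imread('pics/scene0.png')[220:330,280:400];b=cv2.imread('pics/top0.png')[210:270,280:365]
import numpy as np
cv2.imwrite('pics/z.png',np.vstack([cv2.resize(a,(600,330),interpolation=3),cv2.resize(b,(600,265),interpolation=3)]))"
```

```text
(no output)
```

View pics/z.png

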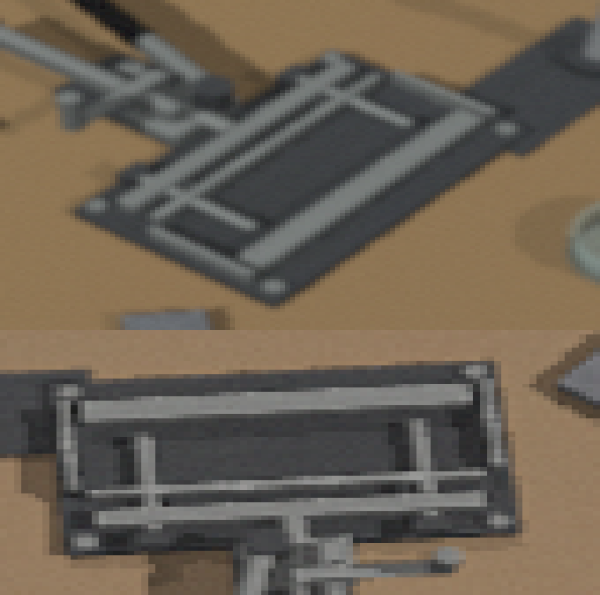

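```bash
python3 -c "
from h import *
t=snap('top');s=snap('scene')
def inv(P):
    c,n=np.cos(ST[2]),np.sin(ST[2]);d=P[:,:2]-ST[:2];return (np.c_[d[:,0]*c+d[:,1]*n,-d[:,0]*n+d[:,1]*c]*1000).round().tolist()
T=lambda x,y:(280+x*85/600,210+y*60/265); S=lambda x,y:(280+x/5,220+y/3)
for z in(.008,.012,.02,.028):
    print(z,inv(ray(t,[T(146,435),T(150,525),T(417,420),T(430,510)],z)),inv(ray(s,[S(408,122),S(340,85),S(255,227),S(165,190)],z)))
"
```

```text
0.008 [[-218.0, 74.0], [-278.0, 76.0], [-217.0, -42.0], [-278.0, -42.0]] [[5.0, 66.0], [-43.0, 73.0], [8.0, -56.0], [-46.0, -58.0]]
0.012 [[-218.0, 73.0], [-279.0, 76.0], [-218.0, -42.0], [-278.0, -42.0]] [[6.0, 64.0], [-42.0, 71.0], [9.0, -57.0], [-45.0, -60.0]]
0.02 [[-219.0, 73.0], [-279.0, 76.0], [-218.0, -42.0], [-278.0, -42.0]] [[9.0, 60.0], [-39.0, 67.0], [11.0, -60.0], [-42.0, -63.0]]
0.028 [[-220.0, 73.0], [-279.0, 75.0], [-219.0, -41.0], [-279.0, -41.0]] [[11.0, 56.0], [-36.0, 63.0], [14.0, -63.0], [-39.0, -66.0]]
```

The held blank hangs over the gap. The two light rails on the plate at station y about ±60 may stand proud, so I'll put the blanks inside them, at y = ±34.

```bash
python3 -c "
from h import *
rel((*stw(-.003,-.034),.06,93.8),(*stw(-.003,-.034),.0405,93.8))"
```

```text
t 5.75 grasp [ 0.6226 -0.1174  0.1403] w 4.37 F [ 0.4 -0.2 -0.6]
[-0.02  0.82  8.03] [-0.  0.  0.]
[-0.02  0.82  9.98] [-0.  0.  0.]
```

{"method": "send_rows", "body": {"plan": [[4, 0, 0.8, 0, 0, 0, 0], [4, 0, 0.8, 3, 0, 0, 0], [4, 0, 0.8, 6, 0, 0, 0], [4, 0, 0.8, 8, 0, 0, 0], [4, 0, 0.8, 9, 0, 0, 0], [4, 0, 0.8, 9.5, 0, 0, 0], [4, 0, 0.8, 9.9, 0, 0, 0], [4, 0, 0.8, 10, 0, 0, 0], [4, 0, 0.8, 10, 0, 0, 0], [4, 0, 0.8, 10, 0, 0, 0]]}}

```text
time: 6.75
tcp_pos: [0.6225, -0.1094, 0.2083]
ee_rot: [-0.104, 3.138, -0.001]
force: [-0.4, 0.0, -0.7]
gripper_width: 0.472
finger_force: 29.9
```

```bash
python3 -c "
from h import *
rel((*stw(-.003,-.034),.0405,93.8))"
```

```text
t 6.75 grasp [ 0.6228 -0.1095  0.0413] w 4.39 F [-0.4  0.  -0.7]
[0.02 0.03 0.08] [-0.   0.1  0. ]
```

{"method": "send_rows", "body": {"plan": [[4, 0, 0, 0.1, 0, 0, 0], [4, 0, 0, 0.15, 0, 0, 0], [4, 0, 0, 0.15, 0, 0, 0], [4, 0, 0, 0.15, 0, 0, 0]]}}

```text
time: 7.15
tcp_pos: [0.6226, -0.1095, 0.2075]
ee_rot: [-0.104, 3.138, -0.001]
force: [-3.2, 0.2, 7.0]
gripper_width: 0.471
finger_force: 29.9
```

{"method": "send_rows", "body": {"plan": [[5.2, 0, 0, 0, 0, 0, 0], [5.2, 0, 0, 0, 0, 0, 0], [5.2, 0, 0, 0, 0, 0, 0], [5.2, 0, 0, -0.5, 0, 0, 0], [5.2, 0, 0, -3, 0, 0, 0], [5.2, 0, 0, -8, 0, 0, 0], [9.3, 0, 0, -14, 0, 0, 0], [9.3, 0, 0, -16, 0, 0, 0], [9.3, 0, 0, -16, 0, 0, 0], [9.3, 0, 0, -16, 0, 0, 0]]}}

```text
time: 8.15
tcp_pos: [0.6223, -0.1094, 0.367]
ee_rot: [-0.104, 3.138, -0.001]
force: [-0.2, 0.9, -0.3]
gripper_width: 0.852
finger_force: 0.0
```

```bash
python3 -c "
from h import *
t=snap('top');print(blanks(t,.022,(385,442,232,305)))
rel((.5897,-.3858,.20,79),(.5897,-.3858,.06,79),(.5897,-.3858,.0295,79))"
```

```text
[(array([420.4, 244.3]), array([ 0.5898, -0.3853]), array([15.5, 13.7]), np.float64(77.6))]
t 8.2 grasp [ 0.6218 -0.1092  0.1982] w 8.34 F [-0.2  0.4 -1. ]
[  5.05 -27.38  -0.19] [ 0.  -0.  14.8]
[  5.04 -27.38  13.81] [ 0.  -0.  14.8]
[  5.04 -27.38  16.86] [ 0.  -0.  14.8]
```

{"method": "send_rows", "body": {"plan": [[9.3, 5, -27.4, -0.2, 0, 0, 14.8], [9.3, 5, -27.4, -0.2, 0, 0, 14.8], [9.3, 5, -27.4, -0.2, 0, 0, 14.8], [9.3, 5, -27.4, -0.2, 0, 0, 14.8], [9.3, 5, -27.4, -0.2, 0, 0, 14.8], [9.3, 5, -27.4, -0.2, 0, 0, 14.8], [9.3, 5, -27.4, -0.2, 0, 0, 14.8], [9.3, 5, -27.4, 4, 0, 0, 14.8], [9.3, 5, -27.4, 9, 0, 0, 14.8], [9.3, 5, -27.4, 9, 0, 0, 14.8]]}}

```text
time: 9.2
tcp_pos: [0.5875, -0.3827, 0.2644]
ee_rot: [-0.299, -3.112, -0.015]
force: [-1.7, 1.2, -1.1]
gripper_width: 1.0
finger_force: 0.0
```

```bash
python3 -c "
from h import *
rel((.5897,-.3858,.0295,79))"
```

```text
t 9.2 grasp [ 0.5851 -0.3808  0.0974] w 9.3 F [-1.7  1.2 -1.1]
[-0.39 -0.32  6.78] [ 0.5 -0.9  0. ]
```

{"method": "send_rows", "body": {"plan": [[9.3, 0, 0, 0, 0, 0, 0], [9.3, 0, 0, 0, 0, 0, 0]]}}

```text
time: 9.4
tcp_pos: [0.5914, -0.3859, 0.2786]
ee_rot: [0.299, 3.125, -0.002]
force: [-0.5, 0.3, 0.2]
gripper_width: 1.0
finger_force: 0.0
```

```bash
python3 -c "
from h import *
rel((.5897,-.3858,.0295,79));print(get_obs()['joint_positions'])"
```

```text
t 9.4 grasp [ 0.5918 -0.3863  0.1116] w 9.3 F [-0.5  0.3  0.2]
[ 0.19 -0.01  8.21] [-0.1  0.2  0.1]
[-6.50788020e-01  4.92685414e-01  1.28376338e+00  6.67164311e-05
  1.36205751e+00 -2.03052653e+00]
```

{"method": "send_rows", "body": {"plan": [[9.3, 0, 0, 4, 0, 0, 0], [9.3, 0, 0, 7, 0, 0, 0], [9.3, 0, 0, 8.2, 0, 0, 0], [9.3, 0, 0, 8.2, 0, 0, 0], [4, 0, 0, 8.2, 0, 0, 0], [4, 0, 0, 8.2, 0, 0, 0], [4, 0, 0, 8.2, 0, 0, 0], [4, 0, 0, 8.2, 0, 0, 0], [4, 0, 0, 8.2, 0, 0, 0], [4, 0, 0, 8.2, 0, 0, 0]]}}

```text
time: 10.4
tcp_pos: [0.5905, -0.386, 0.194]
ee_rot: [0.301, 3.127, -0.0]
force: [-0.2, -0.5, -0.4]
gripper_width: 0.53
finger_force: 0.0
```

{"method": "send_rows", "body": {"plan": [[4, 0, 0, 0, 0, 0, 0], [4, 0, 0, 0, 0, 0, 0], [4, 0, 0, 0, 0, 0, 0]]}}

```text
time: 10.7
tcp_pos: [0.5905, -0.386, 0.1938]
ee_rot: [-0.301, -3.127, -0.0]
force: [-0.5, 0.8, 1.0]
gripper_width: 0.474
finger_force: 29.8
```

```bash
python3 -c "
from h import *
rel((.5897,-.3858,.15,79),(*stw(-.003,.034),.15,93.8),(*stw(-.003,.034),.04,93.8))"
```

```text
t 10.7 grasp [ 0.5904 -0.386   0.0268] w 4.41 F [-0.5  0.8  1. ]
[  0.08   0.   -12.32] [ 0. -0.  0.]
[  3.89  34.36 -12.31] [  0.   -0.  -14.8]
[ 3.89 34.36 -1.31] [  0.   -0.  -14.8]
```

{"method": "send_rows", "body": {"plan": [[4, 0, 0, -5, 0, 0, 0], [4, 0, 0, -10, 0, 0, 0], [4, 0, 0, -12.3, 0, 0, 0], [4, 3.9, 34.4, -12.3, 0, 0, -14.8], [4, 3.9, 34.4, -12.3, 0, 0, -14.8], [4, 3.9, 34.4, -12.3, 0, 0, -14.8], [4, 3.9, 34.4, -12.3, 0, 0, -14.8], [4, 3.9, 34.4, -12.3, 0, 0, -14.8], [4, 3.9, 34.4, -12.3, 0, 0, -14.8], [4, 3.9, 34.4, -12.3, 0, 0, -14.8]]}}

```text
time: 11.7
tcp_pos: [0.6175, -0.0386, 0.3168]
ee_rot: [-0.105, 3.14, 0.0]
force: [0.8, -0.1, -0.9]
gripper_width: 0.472
finger_force: 29.8
```

{"method": "send_rows", "body": {"plan": [[4, 0, 0, 0, 0, 0, 0], [4, 0, 0, 0, 0, 0, 0], [4, 0, 0, 0, 0, 0, 0], [4, 0, 0, 0, 0, 0, 0]]}}

```text
time: 12.1
tcp_pos: [0.6177, -0.0424, 0.3167]
ee_rot: [0.102, -3.14, 0.0]
force: [-0.3, -0.8, -0.9]
gripper_width: 0.477
finger_force: 29.8
```

```bash
python3 -c "
from h import *
s=snap('scene');cv2.imwrite('pics/p2.png',cv2.resize(s['image'][200:340,220:420],(800,560))[:,:,::-1])
rel((*stw(-.003,.034),.05,93.8),(*stw(-.003,.034),.038,93.8))"
```

```text
t 12.15 grasp [ 0.6177 -0.0424  0.1497] w 4.42 F [-0.2  0.2 -0.5]
[-0.01  0.11  9.97] [-0.  -0.  -0.1]
[-1.000e-02  1.100e-01  1.117e+01] [-0.  -0.  -0.1]
```

View pics/p2.png

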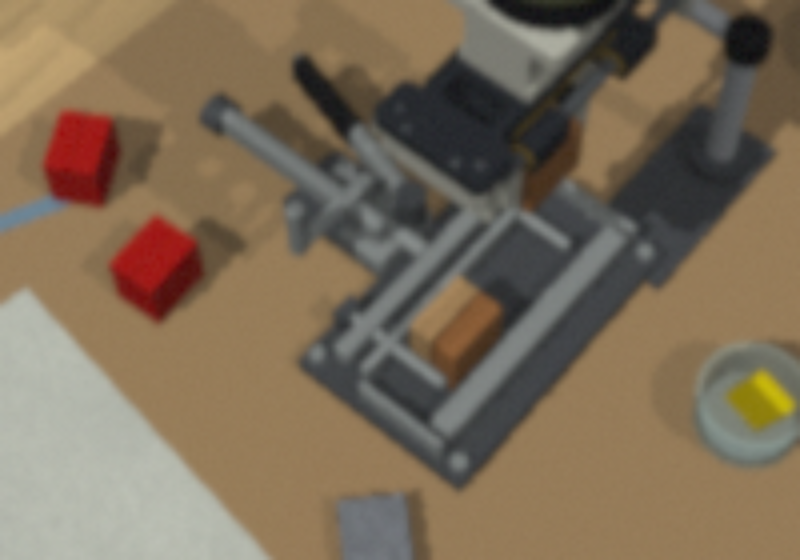

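Blank A stands upright between the jaws at crop (455,330). Blank B hangs above its place at crop (550,170).

{"method": "send_rows", "body": {"plan": [[4, 0, 0.2, 4, 0, 0, 0], [4, 0, 0.2, 8, 0, 0, 0], [4, 0, 0.2, 10, 0, 0, 0], [4, 0, 0.2, 10.7, 0, 0, 0], [4, 0, 0.2, 11, 0, 0, 0], [4, 0, 0.2, 11.2, 0, 0, 0], [4, 0, 0.2, 11.2, 0, 0, 0], [4, 0, 0.2, 11.2, 0, 0, 0]]}}

```text
time: 12.95
tcp_pos: [0.6183, -0.0391, 0.2064]
ee_rot: [-0.104, 3.137, -0.001]
force: [0.4, 0.2, -0.2]
gripper_width: 0.472
finger_force: 29.8
```

```bash
python3 -c "
from h import *
rel((*stw(-.003,.034),.038,93.8))"
```

```text
t 12.95 grasp [ 0.6187 -0.0391  0.0394] w 4.39 F [ 0.4  0.2 -0.2]
[ 0.07 -0.22  0.14] [-0.   0.1  0. ]
```

{"method": "send_rows", "body": {"plan": [[4, 0, 0, 0.1, 0, 0, 0], [4, 0, 0, 0.15, 0, 0, 0], [4, 0, 0, 0.15, 0, 0, 0], [4, 0, 0, 0.15, 0, 0, 0]]}}

```text
time: 13.35
tcp_pos: [0.6184, -0.039, 0.2058]
ee_rot: [-0.105, 3.137, -0.001]
force: [-4.1, -0.4, 11.1]
gripper_width: 0.475
finger_force: 29.8
```

{"method": "send_rows", "body": {"plan": [[4.9, 0, 0, 0, 0, 0, 0], [4.9, 0, 0, 0, 0, 0, 0], [4.9, 0, 0, 0, 0, 0, 0], [4.9, 0, 0, -0.5, 0, 0, 0], [4.9, 0, 0, -3, 0, 0, 0], [4.9, 0, 0, -8, 0, 0, 0], [9.3, 0, 0, -10, 0, 0, 0], [9.3, 0, 0, -10, 0, 0, 0], [9.3, 0, 0, -10, 0, 0, 0]]}}

```text
time: 14.25
tcp_pos: [0.6177, -0.0389, 0.3037]
ee_rot: [-0.105, 3.139, -0.0]
force: [-0.3, -0.3, -0.0]
gripper_width: 0.734
finger_force: 0.0
```

```bash
python3 -c "
from h import *
rel((*stw(-.175,.012),.14,93.8),(*stw(-.175,.012),.041,93.8),(*stw(-.175,0),.041,93.8))"
```

```text
t 14.25 grasp [ 0.6178 -0.0389  0.1367] w 6.83 F [-0.3 -0.3 -0. ]
[17.21 -2.44 -0.35] [-0.   0.1  0. ]
[17.22 -2.44  9.55] [-0.   0.1  0. ]
[17.22 -3.64  9.55] [-0.   0.1  0. ]
```

{"method": "send_rows", "body": {"plan": [[9.3, 5, -1, -1, 0, 0, 0], [9.3, 10, -2.4, -1, 0, 0, 0], [9.3, 15, -2.4, -1, 0, 0, 0], [9.3, 17.2, -2.4, -1, 0, 0, 0], [9.3, 17.2, -2.4, -1, 0, 0, 0], [9.3, 17.2, -2.4, -1, 0, 0, 0], [9.3, 17.2, -2.4, 3, 0, 0, 0], [9.3, 17.2, -2.4, 3, 0, 0, 0], [9.3, 17.2, -2.4, 3, 0, 0, 0], [9.3, 17.2, -2.4, 3, 0, 0, 0]]}}

```text
time: 15.25
tcp_pos: [0.4485, -0.0743, 0.2744]
ee_rot: [-0.105, 3.139, -0.0]
force: [1.1, 0.1, 0.2]
gripper_width: 0.999
finger_force: 0.0
```

```bash
python3 -c "
from h import *
s=snap('scene');cv2.imwrite('pics/p3.png',cv2.resize(s['image'][190:330,220:420],(800,560))[:,:,::-1])
rel((*stw(-.175,.012),.044,93.8))"
```

```text
t 15.3 grasp [ 0.4488 -0.0744  0.1077] w 9.32 F [-0.  -0.  -0.4]
[ 0.11 -0.03  6.37] [-0.   0.1  0. ]
```

View pics/p3.png

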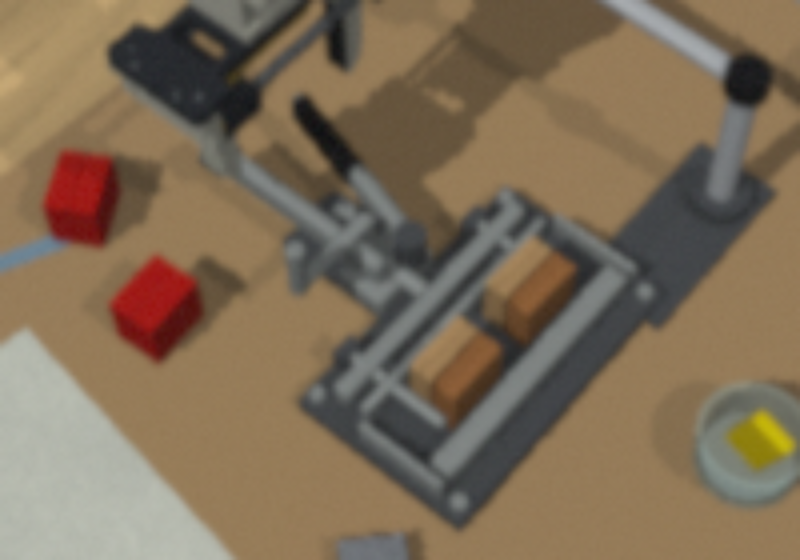

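Both blanks stand in the jaws, at crop (455,370) and (530,290), and the fingers straddle the handles.

{"method": "send_rows", "body": {"plan": [[9.3, 0.1, 0, 2, 0, 0, 0], [9.3, 0.1, 0, 4, 0, 0, 0], [9.3, 0.1, 0, 6.4, 0, 0, 0], [9.3, 0.1, 0, 6.4, 0, 0, 0], [9.3, 0.1, 0, 6.4, 0, 0, 0], [7.0, 0.1, 0, 6.4, 0, 0, 0], [7.0, 0.1, 0, 6.4, 0, 0, 0], [7.0, 0.1, 0, 6.4, 0, 0, 0], [7.0, 0.1, 0, 6.4, 0, 0, 0], [7.0, 0.1, 0, 6.4, 0, 0, 0]]}}

```text
time: 16.3
tcp_pos: [0.447, -0.0739, 0.2101]
ee_rot: [-0.104, 3.138, 0.002]
force: [0.0, 6.8, 5.3]
gripper_width: 0.757
finger_force: 3.0
```

```bash
python3 -c "
from h import *
rel((*stw(-.175,.0135),.044,93.8),(*stw(-.175,.0),.044,93.8));print(get_obs()['finger_force'])"
```

```text
t 16.3 grasp [ 0.4473 -0.0736  0.0431] w 7.04 F [0.  6.8 5.3]
[-0.05  0.06 -0.09] [ 0.1  0.1 -0. ]
[-0.05 -1.29 -0.09] [ 0.1  0.1 -0. ]
3.0052846390753984
```

{"method": "send_rows", "body": {"plan": [[6.5, 0, -0.2, 0, 0, 0, 0], [6.2, 0, -0.35, 0, 0, 0, 0], [5.8, 0, -0.5, 0, 0, 0, 0], [5.5, 0, -0.7, 0, 0, 0, 0], [5.2, 0, -0.85, 0, 0, 0, 0], [4.9, 0, -1.0, 0, 0, 0, 0], [4.6, 0, -1.15, 0, 0, 0, 0], [4.3, 0, -1.3, 0, 0, 0, 0], [4.0, 0, -1.45, 0, 0, 0, 0], [3.6, 0, -1.5, 0, 0, 0, 0]]}}

```text
time: 17.3
tcp_pos: [0.4476, -0.0881, 0.2093]
ee_rot: [0.104, -3.14, -0.007]
force: [-0.6, 11.8, 5.2]
gripper_width: 0.407
finger_force: 19.5
```

```bash
python3 -c "
from h import *
rel((*stw(-.175,.0),.044,93.8));print(get_obs()['finger_force'])"
```

```text
t 17.3 grasp [ 0.4475 -0.0874  0.0423] w 3.79 F [-0.6 11.8  5.2]
[-0.09  0.13 -0.17] [ 0.2  0.  -0. ]
19.548526257276535
```

{"method": "send_rows", "body": {"plan": [[3.4, 0, 0.1, 0, 0, 0, 0], [3.4, 0, 0.1, 0, 0, 0, 0], [3.4, 0, 0.1, 0, 0, 0, 0], [3.4, 0, 0.1, 0, 0, 0, 0]]}}

```text
time: 17.7
tcp_pos: [0.4475, -0.0877, 0.2093]
ee_rot: [-0.104, 3.14, 0.003]
force: [-0.4, 5.7, 0.9]
gripper_width: 0.406
finger_force: 30.0
```

{"method": "send_rows", "body": {"plan": [[6, 0, 0, 0, 0, 0, 0], [6, 0, 0, 0, 0, 0, 0], [6, 0, 0, 0, 0, 0, 0], [6, 0, 0, 0, 0, 0, 0], [6, 0, 0, -2, 0, 0, 0], [6, 0, 0, -6, 0, 0, 0], [6, 0, 0, -11, 0, 0, 0], [6, 0, 0, -16, 0, 0, 0], [6, 0, 0, -16, 0, 0, 0], [6, 0, 0, -16, 0, 0, 0]]}}

```text
time: 18.7
tcp_pos: [0.448, -0.0886, 0.371]
ee_rot: [-0.104, 3.136, -0.002]
force: [0.4, -0.0, -0.2]
gripper_width: 0.646
finger_force: 0.0
```

```bash
python3 -c "
from h import *
t=snap('top');s=snap('scene')
im=np.vstack([cv2.resize(t['image'][195:320,230:440],(504,300)),cv2.resize(s['image'][190:310,220:420],(504,300))]);cv2.imwrite('pics/p4.png',im[:,:,::-1])
P=np.array(stw(.04,.18));Z=np.array(stw(0,0));g=np.array([.468,.094]);print('post',P,'head0',Z,np.linalg.norm(Z-P),np.linalg.norm(g-P))
a=lambda q:np.degrees(np.arctan2(*(q-P)[::-1]));print('ang',a(Z),a(g),'lamp',(a(Z)-a(g)))
rel((.468,.094,.24,93.8))"
```

```text
post [0.65085927 0.10727414] head0 [ 0.623 -0.075] 0.18439088914585774 0.1833404400282724
ang -98.68999048177501 -175.84806256466268 lamp 77.15807208288767
t 18.8 grasp [ 0.4468 -0.0882  0.2009] w 6.01 F [ 0.5  0.5 -0.4]
[-3.29 18.05 -3.9 ] [ 0.  -0.1  0. ]
```

View pics/p4.png

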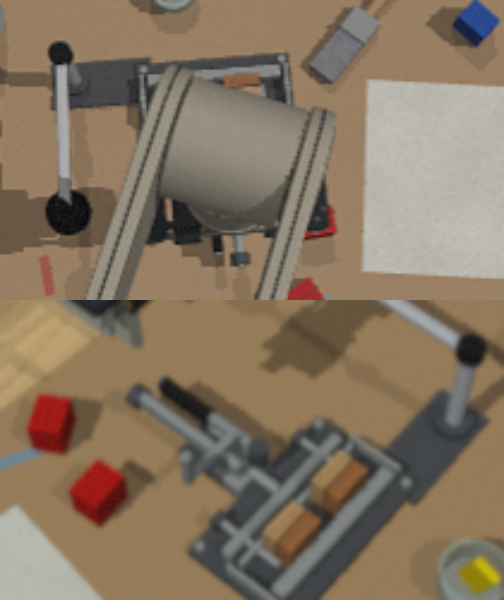

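The pliers are locked, with the handles parallel and the blanks clamped. The next job is the lamp. I'll turn the gripper about 180° so the swing stays within joint 6's range.

{"method": "send_rows", "body": {"plan": [[5, 0, 0, -4, 0, 0, 8], [5, 0, 0, -4, 0, 0, 16], [5, 0, 0, -4, 0, 0, 24], [5, 0, 0, -4, 0, 0, 32], [5, 0, 0, -4, 0, 0, 40], [5, 0, 0, -4, 0, 0, 48], [5, 0, 0, -4, 0, 0, 56], [5, 0, 0, -4, 0, 0, 64], [5, 0, 0, -4, 0, 0, 72], [5, 0, 0, -4, 0, 0, 80]]}}

```text
time: 19.8
tcp_pos: [0.4471, -0.0882, 0.4067]
ee_rot: [-1.943, -2.464, 0.002]
force: [0.3, -0.3, 0.3]
gripper_width: 0.538
finger_force: 0.0
```

{"method": "send_rows", "body": {"plan": [[5, 0, 0, 0, 0, 0, 8], [5, 0, 0, 0, 0, 0, 16], [5, 0, 0, 0, 0, 0, 24], [5, 0, 0, 0, 0, 0, 32], [5, 0, 0, 0, 0, 0, 40], [5, 0, 0, 0, 0, 0, 48], [5, 0, 0, 0, 0, 0, 56], [5, 0, 0, 0, 0, 0, 64], [5, 0, 0, 0, 0, 0, 72], [5, 0, 0, 0, 0, 0, 80]]}}

```text
time: 20.8
tcp_pos: [0.4471, -0.0882, 0.4068]
ee_rot: [-3.074, -0.639, 0.006]
force: [-0.4, 0.6, 0.1]
gripper_width: 0.543
finger_force: 0.0
```

```bash
python3 -c "
from h import *
s=snap('scene');t=snap('top')
im=np.vstack([cv2.resize(t['image'][260:310,230:290],(360,300),interpolation=3),cv2.resize(s['image'][150:210,320:392],(360,300),interpolation=3)]);cv2.imwrite('pics/p5.png',im[:,:,::-1])
print(get_obs()['joint_positions'])
rel((.468,.094,.24,-85.8),(.468,.094,.158,-85.8))"
```

```text
[-3.07420809e-01 -2.68879908e-01  1.86495565e+00 -5.79600337e-05
  1.54948442e+00  8.50125134e-01]
t 20.9 grasp [ 0.4465 -0.0881  0.24  ] w 4.99 F [-1.  -0.6 -0.1]
[ 9.230e+00 -1.585e+01  1.000e-02] [-0.1  0.2 19.5]
[  9.26 -15.83   8.21] [-0.1  0.2 19.5]
```

View pics/p5.png

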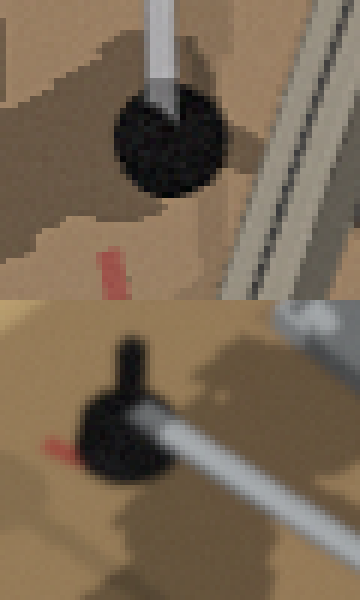

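The shade disc is at top px (258.3,283.3), and the top of the grip pin is at scene px (346.2,158.5).

```bash
python3 -c "
from h import *
s=snap('scene');t=snap('top')
for z in(.10,.115,.13):print(z,ray(t,[(258.3,283.3)],z)[0].round(4))
print(ray(s,[(346.2,158.2)],.174)[0].round(4))
P=np.array(stw(.04,.18))
for A in np.radians([-173,-174.5,-176,-177.5]):print(np.degrees(A),P+.184*np.array([np.cos(A),np.sin(A)]))
"
```

```text
0.1 [0.4658 0.0992 0.1   ]
0.115 [0.4638 0.097  0.115 ]
0.13 [0.4618 0.0949 0.13  ]
[0.466  0.0989 0.174 ]
-173.0 [0.46823078 0.08485018]
-174.5 [0.46770637 0.08963852]
-176.0 [0.46730749 0.09443895]
-177.5 [0.4670344  0.09924817]
```

{"method": "send_rows", "body": {"plan": [[5, 3, -5, 0, 0, 0, 8], [5, 6, -10, 0, 0, 0, 16], [5, 9, -16, 0, 0, 0, 20.5], [5, 9, -16.1, 0, 0, 0, 20.5], [5, 9, -16.1, 0, 0, 0, 20.5], [5, 9, -16.1, 0, 0, 0, 20.5], [5, 9, -16.1, 0, 0, 0, 20.5]]}}

```text
time: 21.7
tcp_pos: [0.4648, 0.0945, 0.4088]
ee_rot: [3.14, 0.093, -0.001]
force: [-0.2, 0.2, 0.9]
gripper_width: 0.54
finger_force: 0.0
```

```bash
python3 -c "
from h import *
rel((.467,.097,.2,-86.8),(.467,.097,.158,-86.8))"
```

```text
t 21.7 grasp [0.4647 0.0944 0.2418] w 5.02 F [-0.2  0.2  0.9]
[ 0.24 -0.24  4.18] [0.  0.1 0.2]
[ 0.24 -0.24  8.38] [0.  0.1 0.2]
```

{"method": "send_rows", "body": {"plan": [[5, 0.2, -0.2, 3, 0, 0, 0], [5, 0.2, -0.2, 6, 0, 0, 0], [5, 0.2, -0.2, 8.1, 0, 0, 0], [5, 0.2, -0.2, 8.1, 0, 0, 0], [5, 0.2, -0.2, 8.1, 0, 0, 0], [1.9, 0.2, -0.2, 8.1, 0, 0, 0], [1.9, 0.2, -0.2, 8.1, 0, 0, 0], [1.9, 0.2, -0.2, 8.1, 0, 0, 0], [1.9, 0.2, -0.2, 8.1, 0, 0, 0], [1.9, 0.2, -0.2, 8.1, 0, 0, 0]]}}

```text
time: 22.7
tcp_pos: [0.4668, 0.0975, 0.3286]
ee_rot: [-3.14, -0.091, -0.001]
force: [0.7, 1.2, -0.6]
gripper_width: 0.209
finger_force: 0.0
```

{"method": "send_rows", "body": {"plan": [[1.3, 0, 0, 0, 0, 0, 0], [1.3, 0, 0, 0, 0, 0, 0], [1.3, 0, 0, 0, 0, 0, 0], [1.3, 0, 0, 0, 0, 0, 0]]}}

```text
time: 23.1
tcp_pos: [0.4668, 0.0975, 0.3285]
ee_rot: [-3.14, -0.091, -0.0]
force: [-0.7, 1.4, 4.1]
gripper_width: 0.167
finger_force: 30.0
```

```bash
cat > swing.py <<'E'
from h import *
import sys
# rows to carry the grip from angle a0 to a1 (deg, direction post->grip) about the post
a0,a1,n=float(sys.argv[1]),float(sys.argv[2]),int(sys.argv[3])
P=np.array(stw(.04,.18)); o=get_obs(); R0=Ro.from_rotvec(o['ee_rot'])
g=(o['tcp_pos'])[:2]; print('grip',g,'r',np.linalg.norm(g-P),'ang',np.degrees(np.arctan2(*(g-P)[::-1])))
for k in range(1,n+1):
    d=np.radians((a1-a0)*k/n); v=g-P; w=P+np.array([np.cos(d)*v[0]-np.sin(d)*v[1],np.sin(d)*v[0]+np.cos(d)*v[1]])
    s=R0.inv().apply([*(w-g),0])*100; print(s.round(1),round(-np.degrees(d),1))
E
python3 swing.py -177 -98.7 13; python3 -c "
from h import *;rel()"
```

```text
grip [0.46677328 0.09754186] r 0.1843430803558255 ang -176.97369897695847
[ 0.1  1.9 -0. ] -6.0
[ 0.4  3.8 -0. ] -12.0
[ 0.9  5.7 -0. ] -18.1
[ 1.6  7.5 -0. ] -24.1
[ 2.4  9.3 -0. ] -30.1
[ 3.5 10.9 -0. ] -36.1
[ 4.7 12.4 -0. ] -42.2
[ 6.1 13.8 -0. ] -48.2
[ 7.6 15.  -0. ] -54.2
[ 9.2 16.  -0. ] -60.2
[10.9 16.9 -0. ] -66.3
[12.7 17.6 -0. ] -72.3
[14.6 18.1 -0. ] -78.3
t 23.1 grasp [0.4668 0.0976 0.1615] w 1.56 F [-0.7  1.4  4.1]
```

{"method": "send_rows", "body": {"plan": [[1.3, 0, 0.9, 0, 0, 0, -3], [1.3, 0.1, 1.9, 0, 0, 0, -6], [1.3, 0.4, 3.8, 0, 0, 0, -12], [1.3, 0.9, 5.7, 0, 0, 0, -18.1], [1.3, 1.6, 7.5, 0, 0, 0, -24.1], [1.3, 2.4, 9.3, 0, 0, 0, -30.1], [1.3, 3.5, 10.9, 0, 0, 0, -36.1], [1.3, 4.7, 12.4, 0, 0, 0, -42.2], [1.3, 4.7, 12.4, 0, 0, 0, -42.2], [1.3, 4.7, 12.4, 0, 0, 0, -42.2]]}}

```text
time: 24.1
tcp_pos: [0.5216, -0.024, 0.3285]
ee_rot: [2.897, 1.214, 0.003]
force: [4.1, 2.7, 0.7]
gripper_width: 0.168
finger_force: 30.0
```

```bash
python3 swing.py -134.8 -98.7 6; python3 -c "
from h import *;rel((*stw(0,0),.1615,-8.7))"
```

```text
grip [ 0.52158054 -0.02395982] r 0.1842154755319464 ang -134.5699856852025
[0.1 1.9 0. ] -6.0
[0.4 3.8 0. ] -12.0
[0.9 5.7 0. ] -18.1
[1.6 7.5 0. ] -24.1
[2.5 9.2 0. ] -30.1
[ 3.5 10.9  0. ] -36.1
t 24.1 grasp [ 0.5219 -0.0239  0.1615] w 1.57 F [4.1 2.7 0.7]
[ 3.47 10.81  0.02] [  0.1  -0.1 -35.8]
```

{"method": "send_rows", "body": {"plan": [[1.3, 0.1, 1.9, 0, 0, 0, -6], [1.3, 0.4, 3.8, 0, 0, 0, -12], [1.3, 0.9, 5.7, 0, 0, 0, -18], [1.3, 1.6, 7.5, 0, 0, 0, -24], [1.3, 2.5, 9.2, 0, 0, 0, -30], [1.3, 3.0, 10.0, 0, 0, 0, -33], [1.3, 3.5, 10.8, 0, 0, 0, -35.9], [1.3, 3.5, 10.8, 0, 0, 0, -35.9], [1.3, 3.5, 10.8, 0, 0, 0, -35.9], [1.3, 3.5, 10.8, 0, 0, 0, -35.9]]}}

```text
time: 25.1
tcp_pos: [0.6222, -0.074, 0.3285]
ee_rot: [2.382, 2.048, 0.001]
force: [1.9, 3.7, 3.0]
gripper_width: 0.165
finger_force: 30.0
```

```bash
python3 -c "
from h import *;rel((*stw(0,0),.1615,-8.7))"
```

```text
t 25.1 grasp [ 0.6223 -0.074   0.1615] w 1.53 F [1.9 3.7 3. ]
[-0.08  0.1   0.  ] [ 0.  -0.   0.1]
```

{"method": "send_rows", "body": {"plan": [[1.3, 0, 0.1, 0, 0, 0, 0], [1.3, 0, 0.1, 0, 0, 0, 0], [4, 0, 0.1, 0, 0, 0, 0], [4, 0, 0.1, 0, 0, 0, 0], [4, 0, 0.1, 0, 0, 0, 0], [4, 0, 0.1, 0, 0, 0, 0], [4, 0, 0.1, -2, 0, 0, 0], [4, 0, 0.1, -6, 0, 0, 0], [4, 0, 0.1, -8, 0, 0, 0], [4, 0, 0.1, -8, 0, 0, 0]]}}

```text
time: 26.1
tcp_pos: [0.6242, -0.0748, 0.4129]
ee_rot: [2.377, 2.045, 0.007]
force: [1.0, -0.6, -0.2]
gripper_width: 0.43
finger_force: 0.0
```

```bash
python3 -c "
from h import *
s=snap('scene');cv2.imwrite('pics/p6.png',cv2.resize(s['image'][190:330,220:420],(700,490))[:,:,::-1])
rel((*stw(0,0),.1615,-8.7))"
```

```text
t 26.15 grasp [ 0.6244 -0.0749  0.2433] w 3.98 F [-0.1  0.7  0.3]
[-0.03 -0.11  8.17] [0.2 0.  0.1]
```

View pics/p6.png

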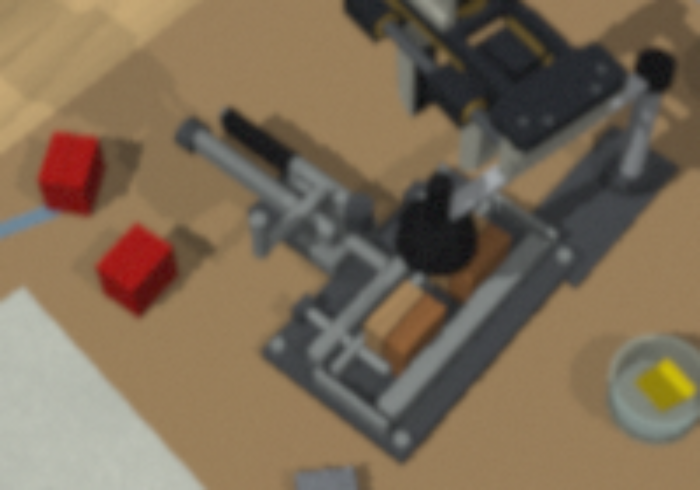

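{"method": "send_rows", "body": {"plan": [[4, 0, 0, 0, 0, 0, 0], [4, 0, 0, 0, 0, 0, 0], [4, 0, 0, 0, 0, 0, 0], [4, 0, 0, 0, 0, 0, 0], [4, 0, 0, 0, 0, 0, 0], [4, 0, 0, 0, 0, 0, 0], [4, 0, 0, 0, 0, 0, 0], [4, 0, 0, 0, 0, 0, 0], [4, 0, 0, 0, 0, 0, 0], [4, 0, 0, 0, 0, 0, 0]]}}

```text
time: 27.15
tcp_pos: [0.6234, -0.0745, 0.4083]
ee_rot: [2.381, 2.049, 0.0]
force: [-0.3, -0.5, 0.2]
gripper_width: 0.426
finger_force: 0.0
```

{"method": "send_rows", "body": {"plan": [[4, 0, 0, 0, 0, 0, 0], [4, 0, 0, 0, 0, 0, 0], [4, 0, 0, 0, 0, 0, 0], [4, 0, 0, 0, 0, 0, 0], [4, 0, 0, 0, 0, 0, 0], [4, 0, 0, 0, 0, 0, 0], [4, 0, 0, 0, 0, 0, 0], [4, 0, 0, 0, 0, 0, 0], [4, 0, 0, 0, 0, 0, 0], [4, 0, 0, 0, 0, 0, 0]]}}

```text
time: 28.15
tcp_pos: [0.6234, -0.0745, 0.4083]
ee_rot: [2.382, 2.049, -0.0]
force: [-0.4, -0.3, -0.3]
gripper_width: 0.432
finger_force: 0.0
```

{"method": "send_rows", "body": {"plan": [[4, 0, 0, 0, 0, 0, 0], [4, 0, 0, 0, 0, 0, 0], [4, 0, 0, 0, 0, 0, 0], [4, 0, 0, 0, 0, 0, 0], [4, 0, 0, 0, 0, 0, 0], [4, 0, 0, 0, 0, 0, 0], [4, 0, 0, 0, 0, 0, 0], [4, 0, 0, 0, 0, 0, 0], [4, 0, 0, 0, 0, 0, 0], [4, 0, 0, 0, 0, 0, 0]]}}

```text
time: 29.15
tcp_pos: [0.6234, -0.0745, 0.4083]
ee_rot: [2.381, 2.049, 0.0]
force: [0.4, -0.3, 0.9]
gripper_width: 0.43
finger_force: 0.0
```

{"method": "send_rows", "body": {"plan": [[4, 0, 0, 0, 0, 0, 0], [4, 0, 0, 0, 0, 0, 0], [4, 0, 0, 0, 0, 0, 0], [4, 0, 0, 0, 0, 0, 0], [4, 0, 0, 0, 0, 0, 0], [4, 0, 0, 0, 0, 0, 0], [4, 0, 0, 0, 0, 0, 0], [4, 0, 0, 0, 0, 0, 0], [4, 0, 0, 0, 0, 0, 0], [4, 0, 0, 0, 0, 0, 0]]}}

```text
time: 30.15
tcp_pos: [0.6234, -0.0745, 0.4083]
ee_rot: [-2.381, -2.049, 0.0]
force: [0.3, 0.4, 0.4]
gripper_width: 0.43
finger_force: 0.0
```

{"method": "send_rows", "body": {"plan": [[4, 0, 0, 0, 0, 0, 0], [4, 0, 0, 0, 0, 0, 0], [4, 0, 0, 0, 0, 0, 0], [4, 0, 0, 0, 0, 0, 0], [4, 0, 0, 0, 0, 0, 0]]}}

```text
time: 30.65
tcp_pos: [0.6234, -0.0745, 0.4083]
ee_rot: [-2.381, -2.049, 0.0]
force: [-0.6, -0.2, 0.2]
gripper_width: 0.427
finger_force: 0.0
```

{"method": "send_rows", "body": {"plan": [[4, 0, 0, 4, 0, 0, 0], [4, 0, 0, 7.9, 0, 0, 0], [4, 0, 0, 7.9, 0, 0, 0], [4, 0, 0, 7.9, 0, 0, 0], [1.3, 0, 0, 7.9, 0, 0, 0], [1.3, 0, 0, 7.9, 0, 0, 0], [1.3, 0, 0, 7.9, 0, 0, 0], [1.3, 0, 0, 7.9, 0, 0, 0], [1.3, 0, 0, 7.9, 0, 0, 0], [1.3, 0, 0, 7.9, 0, 0, 0]]}}

```text
time: 31.65
tcp_pos: [0.6237, -0.0746, 0.3309]
ee_rot: [2.38, 2.048, 0.002]
force: [-0.4, 0.1, 7.1]
gripper_width: 0.164
finger_force: 30.0
```

```bash
python3 swing.py -98.7 -137.7 7; python3 -c "
from h import *;rel()"
```

```text
grip [ 0.62372764 -0.07461018] r 0.18389678994427708 ang -98.48423729400163
[ 0.1 -1.8 -0. ] 5.6
[ 0.3 -3.6 -0. ] 11.1
[ 0.8 -5.3 -0. ] 16.7
[ 1.4 -7.  -0. ] 22.3
[ 2.1 -8.6 -0. ] 27.9
[  3.  -10.1  -0. ] 33.4
[  4.1 -11.6  -0. ] 39.0
t 31.65 grasp [ 0.6241 -0.0747  0.1639] w 1.53 F [-0.4  0.1  7.1]
```

The lamp head stood centred over the jaws for more than 4.5 s, at crop (437,230). Now swing it back.

{"method": "send_rows", "body": {"plan": [[1.3, 0, -0.9, 0, 0, 0, 2.8], [1.3, 0.1, -1.8, 0, 0, 0, 5.6], [1.3, 0.3, -3.6, 0, 0, 0, 11.1], [1.3, 0.8, -5.3, 0, 0, 0, 16.7], [1.3, 1.4, -7.0, 0, 0, 0, 22.3], [1.3, 2.1, -8.6, 0, 0, 0, 27.9], [1.3, 3.0, -10.1, 0, 0, 0, 33.4], [1.3, 4.1, -11.6, 0, 0, 0, 39], [1.3, 4.1, -11.6, 0, 0, 0, 39], [1.3, 4.1, -11.6, 0, 0, 0, 39]]}}

```text
time: 32.65
tcp_pos: [0.5145, -0.0167, 0.3308]
ee_rot: [2.927, 1.136, 0.001]
force: [-4.8, -3.3, 8.3]
gripper_width: 0.164
finger_force: 30.0
```

```bash
python3 swing.py -137.5 -177 7
```

```text
grip [ 0.51448295 -0.01674736] r 0.18433619954448896 ang -137.7164162082065
[ 0.1 -1.8 -0. ] 5.6
[ 0.4 -3.6 -0. ] 11.3
[ 0.8 -5.4 -0. ] 16.9
[ 1.4 -7.1 -0. ] 22.6
[ 2.2 -8.7 -0. ] 28.2
[  3.2 -10.3  -0. ] 33.9
[  4.2 -11.7  -0. ] 39.5
```

{"method": "send_rows", "body": {"plan": [[1.3, 0.1, -1.8, 0, 0, 0, 5.6], [1.3, 0.4, -3.6, 0, 0, 0, 11.3], [1.3, 0.8, -5.4, 0, 0, 0, 16.9], [1.3, 1.4, -7.1, 0, 0, 0, 22.6], [1.3, 2.2, -8.7, 0, 0, 0, 28.2], [1.3, 3.2, -10.3, 0, 0, 0, 33.9], [1.3, 4.2, -11.7, 0, 0, 0, 39.5], [1.3, 4.2, -11.7, 0, 0, 0, 39.5], [1.3, 4.2, -11.7, 0, 0, 0, 39.5], [1.3, 4.2, -11.7, 0, 0, 0, 39.5]]}}

```text
time: 33.65
tcp_pos: [0.4665, 0.0985, 0.3307]
ee_rot: [-3.14, -0.081, 0.001]
force: [-9.4, 0.8, 13.2]
gripper_width: 0.164
finger_force: 30.0
```

{"method": "send_rows", "body": {"plan": [[4, 0, 0, 0, 0, 0, 0], [4, 0, 0, 0, 0, 0, 0], [4, 0, 0, 0, 0, 0, 0], [4, 0, 0, 0, 0, 0, 0], [4, 0, 0, -3, 0, 0, 0], [4, 0, 0, -7, 0, 0, 0], [0, 0, 0, -8, 0, 0, 0], [0, 0, 0, -8, 0, 0, 0], [0, 0, 0, -8, 0, 0, 0]]}}

```text
time: 34.55
tcp_pos: [0.4667, 0.098, 0.4082]
ee_rot: [3.14, 0.08, -0.002]
force: [-1.4, 0.6, -0.3]
gripper_width: 0.218
finger_force: 0.0
```

```bash
python3 -c "
from h import *
rel((*stw(-.078,-.06),.24,-86.2),(*stw(-.078,-.06),.094,-86.2))"
```

```text
t 34.55 grasp [0.4666 0.098  0.2412] w 2.03 F [-1.4  0.6 -0.3]
[ 7.03 24.2   0.12] [ 0.   0.1 -0.9]
[ 7.04 24.19 14.72] [ 0.   0.1 -0.9]
```

{"method": "send_rows", "body": {"plan": [[0, 2, 5, 0, 0, 0, 0], [0, 4, 10, 0, 0, 0, 0], [0, 5, 15, 0, 0, 0, 0], [0, 7, 20, 0, 0, 0, -1], [0, 7, 24.2, 0, 0, 0, -1], [0, 7, 24.2, 0, 0, 0, -1], [0, 7, 24.2, 0, 0, 0, -1], [0, 7, 24.2, 3, 0, 0, -1], [0, 7, 24.2, 6, 0, 0, -1], [0, 7, 24.2, 9, 0, 0, -1]]}}

```text
time: 35.55
tcp_pos: [0.5486, -0.1382, 0.3174]
ee_rot: [-3.139, -0.11, 0.001]
force: [0.9, -0.4, -0.5]
gripper_width: 0.007
finger_force: 0.0
```

{"method": "send_rows", "body": {"plan": [[0, 0, 0, 0, 0, 0, 0], [0, 0, 0, 0, 0, 0, 0]]}}

```text
time: 35.75
tcp_pos: [0.5487, -0.1387, 0.3188]
ee_rot: [-3.139, -0.11, 0.003]
force: [-0.0, -0.3, 0.5]
gripper_width: 0.002
finger_force: 0.0
```

```bash
python3 -c "
from h import *
s=snap('scene');t=snap('top')
im=np.vstack([cv2.resize(t['image'][195:320,230:440],(504,300)),cv2.resize(s['image'][190:310,220:420],(504,300))]);cv2.imwrite('pics/p7.png',im[:,:,::-1])
rel((*stw(-.078,-.06),.094,-86.2),(*stw(-.105,-.06),.094,-86.2))"
```

```text
t 35.85 grasp [ 0.5501 -0.1396  0.1543] w 0.05 F [ 0.3 -0.3 -0.3]
[-0.07  0.05  6.03] [ 0.  -0.1  0.2]
[-2.77  0.04  6.02] [ 0.  -0.1  0.2]
```

View pics/p7.png

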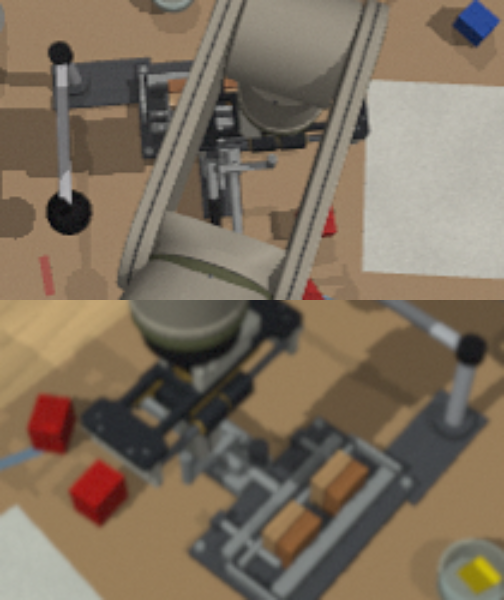

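The lamp is back at its starting place, the blanks are still clamped, and the fingers hang behind the lever tab.

{"method": "send_rows", "body": {"plan": [[0, 0, 0, 3, 0, 0, 0], [0, 0, 0, 6, 0, 0, 0], [0, 0, 0, 6, 0, 0, 0], [0, 0, 0, 6, 0, 0, 0], [0, -0.5, 0, 6, 0, 0, 0], [0, -1, 0, 6, 0, 0, 0], [0, -1.4, 0, 6, 0, 0, 0], [0, -1.8, 0, 6, 0, 0, 0], [0, -2.1, 0, 6, 0, 0, 0], [0, -2.4, 0, 6, 0, 0, 0]]}}

```text
time: 36.85
tcp_pos: [0.5252, -0.1418, 0.2602]
ee_rot: [3.139, 0.107, 0.002]
force: [2.5, 0.6, 1.5]
gripper_width: 0.005
finger_force: 1.3
```

{"method": "send_rows", "body": {"plan": [[0, -0.2, 0, 0, 0, 0, 0], [0, -0.4, 0, 0, 0, 0, 0], [0, -0.4, 0, 0, 0, 0, 0]]}}

```text
time: 37.15
tcp_pos: [0.5211, -0.1419, 0.2594]
ee_rot: [-3.14, -0.107, -0.0]
force: [3.1, 1.3, 1.8]
gripper_width: 0.005
finger_force: 1.4
```

{"method": "send_rows", "body": {"plan": [[0, 1, 0, 0, 0, 0, 0], [0, 2, 0, 0, 0, 0, 0], [0, 2.8, 0, 0, 0, 0, 0], [0, 2.8, 0, -4, 0, 0, 0], [0, 2.8, 0, -9, 0, 0, 0], [5, 2.8, 0, -14, 0, 0, 0], [5, 2.8, 0, -14, 0, 0, 0], [5, 2.8, 0, -14, 0, 0, 0], [5, 2.8, 0, -14, 0, 0, 0]]}}

```text
time: 38.05
tcp_pos: [0.5491, -0.1399, 0.3976]
ee_rot: [-3.139, -0.108, 0.004]
force: [-0.1, -0.3, -0.8]
gripper_width: 0.302
finger_force: 0.0
```

```bash
python3 -c "
from h import *
s=snap('scene');cv2.imwrite('pics/p8.png',cv2.resize(s['image'][190:330,220:420],(800,560),interpolation=3)[:,:,::-1])
rel((*stw(-.003,-.034),.24,-86.2),(*stw(-.003,-.034),.04,-86.2))"
```

```text
t 38.1 grasp [ 0.5483 -0.1397  0.2301] w 3.18 F [-1.   0.7 -0.7]
[ 7.53 -2.57 -1.02] [-0.1  0.2  0.1]
[ 7.6  -2.54 18.98] [-0.1  0.2  0.1]
```

View pics/p8.png

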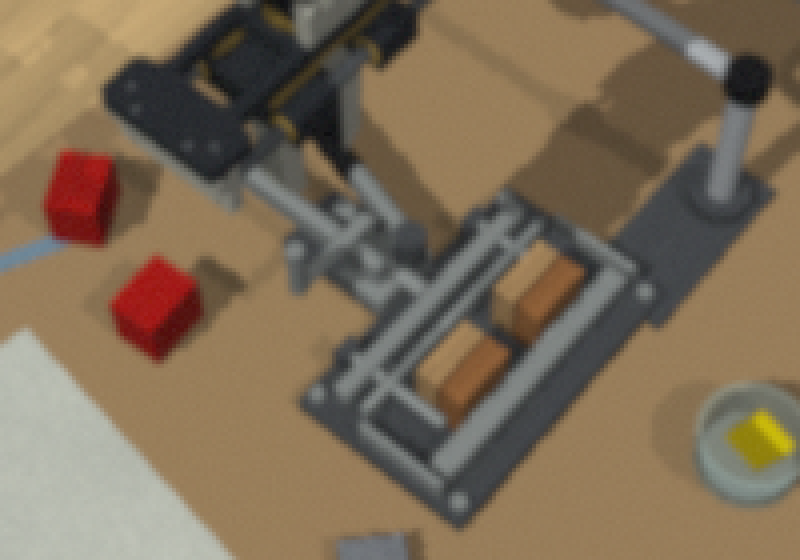

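The pliers have sprung open, and both blanks stand against the fixed jaw at crop (462,375) and (538,290).

```bash
python3 -c "
from h import *
rel((*stw(.003,-.0352),.20,-86.2),(*stw(.003,-.0352),.04,-86.2))"
```

```text
t 38.1 grasp [ 0.5483 -0.1397  0.2301] w 3.18 F [-1.   0.7 -0.7]
[ 8.14 -2.44  2.98] [-0.1  0.2  0.1]
[ 8.2  -2.42 18.98] [-0.1  0.2  0.1]
```

{"method": "send_rows", "body": {"plan": [[5.4, 4, -1, 0, 0, 0, 0], [5.4, 8.1, -2.4, 0, 0, 0, 0], [5.4, 8.1, -2.4, 3, 0, 0, 0], [5.4, 8.1, -2.4, 6, 0, 0, 0], [5.4, 8.1, -2.4, 9, 0, 0, 0], [5.4, 8.1, -2.4, 9, 0, 0, 0], [5.4, 8.1, -2.4, 9, 0, 0, 0], [5.4, 8.1, -2.4, 9, 0, 0, 0]]}}

```text
time: 38.9
tcp_pos: [0.6288, -0.1108, 0.3109]
ee_rot: [3.139, 0.107, 0.003]
force: [0.2, -0.4, 0.9]
gripper_width: 0.58
finger_force: 0.0
```

```bash
python3 -c "
from h import *
rel((*stw(.003,-.0352),.04,-86.2))"
```

```text
t 38.9 grasp [ 0.6291 -0.1108  0.1439] w 5.4 F [ 0.2 -0.4  0.9]
[-0.05 -0.09 10.39] [ 0.  -0.1  0.1]
```

{"method": "send_rows", "body": {"plan": [[5.4, 0, 0, 4, 0, 0, 0], [5.4, 0, 0, 7, 0, 0, 0], [5.4, 0, 0, 9, 0, 0, 0], [5.4, 0, 0, 10.3, 0, 0, 0], [5.4, 0, 0, 10.3, 0, 0, 0], [4, 0, 0, 10.3, 0, 0, 0], [4, 0, 0, 10.3, 0, 0, 0], [4, 0, 0, 10.3, 0, 0, 0], [4, 0, 0, 10.3, 0, 0, 0], [4, 0, 0, 10.3, 0, 0, 0]]}}

```text
time: 39.9
tcp_pos: [0.6292, -0.1109, 0.2086]
ee_rot: [3.139, 0.107, 0.005]
force: [-0.7, 0.4, 6.1]
gripper_width: 0.473
finger_force: 30.0
```

```bash
python3 -c "
from h import *
print(get_obs()['finger_force'])
T=np.array([[.593,.417],[.588,.277],[.411,.288],[.418,.430]]);c=T.mean(0);e=T[0]-T[3]+T[1]-T[2];a=np.degrees(np.arctan2(e[1],e[0]));print(c,a)
u=e/np.linalg.norm(e)
for k in(.042,-.042):
    p=c+u*k; print(p)
p=c+u*.042
rel((*stw(.003,-.0352),.24,-86.2),(*p,.24,-90+a),(*p,.035,-90+a))"
```

```text
30.001391172409058
[0.5025 0.353 ] -3.9004937423818853
[0.54440272 0.350143  ]
[0.46059728 0.355857  ]
t 39.9 grasp [ 0.6298 -0.111   0.0416] w 4.39 F [-0.7  0.4  6.1]
[ -0.02  -0.08 -19.84] [ 0.1 -0.2  0.1]
[ -5.25 -46.55 -19.91] [ 0.1 -0.2  7.8]
[ -5.32 -46.57   0.59] [ 0.1 -0.2  7.8]
```

{"method": "send_rows", "body": {"plan": [[4, 0, 0, -3, 0, 0, 0], [4, 0, 0, -8, 0, 0, 0], [4, 0, 0, -13, 0, 0, 0], [4, 0, 0, -18, 0, 0, 0], [4, 0, 0, -19.8, 0, 0, 0], [4, 0, 0, -19.8, 0, 0, 0], [4, -1, -10, -19.8, 0, 0, 0], [4, -2, -20, -19.8, 0, 0, 0], [4, -2, -20, -19.8, 0, 0, 0], [4, -2, -20, -19.8, 0, 0, 0]]}}

```text
time: 40.9
tcp_pos: [0.5938, 0.0881, 0.402]
ee_rot: [3.14, 0.106, -0.005]
force: [1.0, 0.8, -0.9]
gripper_width: 0.474
finger_force: 30.0
```

```bash
python3 -c "
from h import *
rel((.5444,.350,.24,-93.9))"
```

```text
t 40.9 grasp [0.5933 0.0881 0.235 ] w 4.41 F [ 1.   0.8 -0.9]
[ -3.16 -26.46  -0.49] [0.  0.2 7.8]
```

{"method": "send_rows", "body": {"plan": [[4, -3.2, -26.5, 0, 0, 0, 7.8], [4, -3.2, -26.5, 0, 0, 0, 7.8], [4, -3.2, -26.5, 0, 0, 0, 7.8], [4, -3.2, -26.5, 0, 0, 0, 7.8], [4, -3.2, -26.5, 0, 0, 0, 7.8], [4, -3.2, -26.5, 0, 0, 0, 7.8], [4, -3.2, -26.5, 0, 0, 0, 7.8], [4, -3.2, -26.5, 5, 0, 0, 7.8], [4, -3.2, -26.5, 10, 0, 0, 7.8], [4, -3.2, -26.5, 10, 0, 0, 7.8]]}}

```text
time: 41.9
tcp_pos: [0.5422, 0.3455, 0.2942]
ee_rot: [3.131, -0.108, -0.022]
force: [-1.9, -0.8, -2.7]
gripper_width: 0.471
finger_force: 30.0
```

{"method": "send_rows", "body": {"plan": [[4, 0, 0, 0, 0, 0, 0], [4, 0, 0, 0, 0, 0, 0], [4, 0, 0, 0, 0, 0, 0]]}}

```text
time: 42.2
tcp_pos: [0.5461, 0.3489, 0.3082]
ee_rot: [-3.137, 0.107, -0.008]
force: [0.8, 0.1, -0.1]
gripper_width: 0.47
finger_force: 30.0
```

```bash
python3 -c "
from h import *
rel((.5444,.350,.0356,-93.9))
t=snap('top');s=snap('scene')
im=np.vstack([cv2.resize(t['image'][230:320,130:230],(400,300)),cv2.resize(s['image'][110:215,350:490],(400,300))]);cv2.imwrite('pics/p9.png',im[:,:,::-1])"
```

```text
t 42.2 grasp [0.547  0.3493 0.1412] w 4.37 F [ 0.8  0.1 -0.1]
[-0.23 -0.07 10.56] [-0.2 -0.3 -0. ]
```

View pics/p9.png

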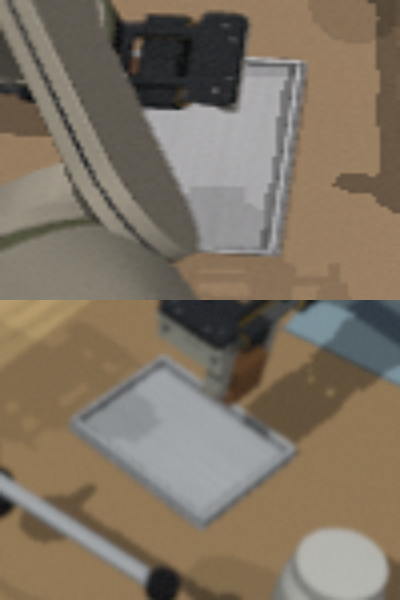

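The blank hangs over the tray. I'll confirm the tray's position from its scene corners (408,131), (376,153), (420,188) and (454,163).

```bash
python3 -c "
from h import *
s=snap('scene');P=ray(s,[(407.8,131),(376.3,153),(420,187.7),(454,163.2)],.018);print(P.round(3),P.mean(0).round(4));rel((.5444,.350,.0356,-93.9))"
```

```text
[[0.431 0.42  0.018]
 [0.421 0.286 0.018]
 [0.59  0.27  0.018]
 [0.605 0.408 0.018]] [0.5118 0.3458 0.018 ]
t 42.35 grasp [0.5459 0.3493 0.1396] w 4.39 F [-0.1  0.3 -0.2]
[-0.14 -0.07 10.4 ] [-0.1 -0.2  0. ]
```

{"method": "send_rows", "body": {"plan": [[4, 0, 0, 4, 0, 0, 0], [4, 0, 0, 7, 0, 0, 0], [4, 0, 0, 9, 0, 0, 0], [4, 0, 0, 10, 0, 0, 0], [4, 0, 0, 10.3, 0, 0, 0], [4, 0, 0, 10.4, 0, 0, 0], [4, 0, 0, 10.5, 0, 0, 0], [4, 0, 0, 10.5, 0, 0, 0], [4, 0, 0, 10.5, 0, 0, 0]]}}

```text
time: 43.25
tcp_pos: [0.5454, 0.3491, 0.2014]
ee_rot: [-3.139, 0.106, -0.003]
force: [-3.4, -2.2, 4.8]
gripper_width: 0.473
finger_force: 30.0
```

```bash
python3 -c "
from h import *
rel((.5444,.350,.0356,-93.9))"
```

```text
t 43.25 grasp [0.5457 0.3493 0.0344] w 4.4 F [-3.4 -2.2  4.8]
[-0.1  -0.08 -0.12] [-0.1 -0.1  0. ]
```

Contact is made. Release, rise, and go back for blank B.

{"method": "send_rows", "body": {"plan": [[5.4, 0, 0, 0, 0, 0, 0], [5.4, 0, 0, 0, 0, 0, 0], [5.4, 0, 0, 0, 0, 0, 0], [5.4, 0, 0, -1, 0, 0, 0], [5.4, 0, 0, -4, 0, 0, 0], [5.4, 0, 0, -9, 0, 0, 0], [5.4, 0, 0, -14, 0, 0, 0], [5.4, 0, 0, -19, 0, 0, 0], [5.4, 0, 0, -20.5, 0, 0, 0], [5.4, 0, 0, -20.5, 0, 0, 0]]}}

```text
time: 44.25
tcp_pos: [0.5455, 0.3492, 0.4097]
ee_rot: [-3.136, 0.106, -0.011]
force: [0.4, 0.5, 0.4]
gripper_width: 0.579
finger_force: 0.0
```

```bash
python3 -c "
from h import *
rel((*stw(.003,.0365),.24,-86.2))"
```

```text
t 44.25 grasp [0.5467 0.3498 0.2427] w 5.38 F [0.4 0.5 0.4]
[10.41 38.14  0.18] [-0.2 -0.4 -7.7]
```

{"method": "send_rows", "body": {"plan": [[5.4, 10.4, 38.1, 0, 0, 0, -7.7], [5.4, 10.4, 38.1, 0, 0, 0, -7.7], [5.4, 10.4, 38.1, 0, 0, 0, -7.7], [5.4, 10.4, 38.1, 0, 0, 0, -7.7], [5.4, 10.4, 38.1, 0, 0, 0, -7.7], [5.4, 10.4, 38.1, 0, 0, 0, -7.7], [5.4, 10.4, 38.1, 0, 0, 0, -7.7], [5.4, 10.4, 38.1, 0, 0, 0, -7.7], [5.4, 10.4, 38.1, 0, 0, 0, -7.7], [5.4, 10.4, 38.1, 0, 0, 0, -7.7]]}}

```text
time: 45.25
tcp_pos: [0.6223, -0.0394, 0.4018]
ee_rot: [-3.139, -0.101, 0.006]
force: [-0.2, 0.7, 0.1]
gripper_width: 0.586
finger_force: 0.0
```

{"method": "send_rows", "body": {"plan": [[5.4, 0, 0, 4, 0, 0, 0], [5.4, 0, 0, 9, 0, 0, 0], [5.4, 0, 0, 9, 0, 0, 0], [5.4, 0, 0, 9, 0, 0, 0], [5.4, 0, 0, 9, 0, 0, 0], [5.4, 0, 0, 9, 0, 0, 0]]}}

```text
time: 45.85
tcp_pos: [0.6239, -0.038, 0.3178]
ee_rot: [3.139, 0.106, 0.008]
force: [-0.4, 0.3, 0.8]
gripper_width: 0.583
finger_force: 0.0
```

```bash
python3 -c "
from h import *
rel((*stw(.003,.0365),.04,-86.2))
s=snap('scene');cv2.imwrite('pics/p10.png',cv2.resize(s['image'][100:300,280:480],(600,600),interpolation=3)[:,:,::-1])"
```

```text
t 45.85 grasp [ 0.6247 -0.0381  0.1508] w 5.43 F [-0.4  0.3  0.8]
[-0.09  0.02 11.07] [ 0.1 -0.3  0.1]
```

View pics/p10.png

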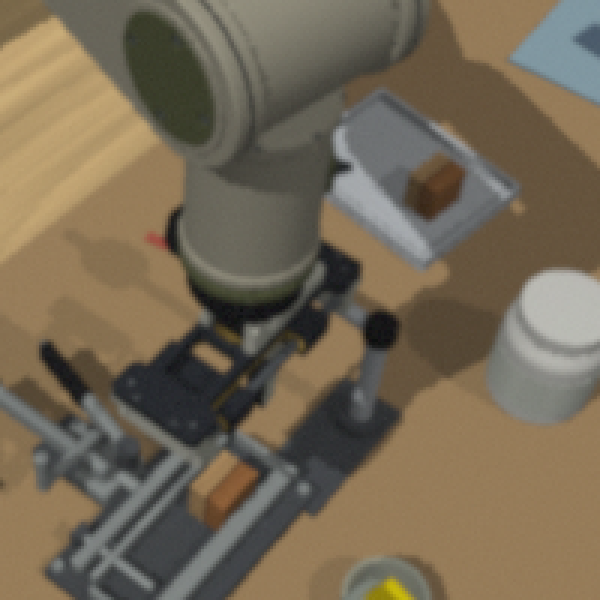

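Blank A stands in the tray at crop (435,185), and B is unmoved at crop (225,490). Grasp B.

{"method": "send_rows", "body": {"plan": [[5.6, 0, 0, 4, 0, 0, 0], [5.6, 0, 0, 7, 0, 0, 0], [5.6, 0, 0, 9, 0, 0, 0], [5.6, 0, 0, 11, 0, 0, 0], [5.6, 0, 0, 11, 0, 0, 0], [4, 0, 0, 11, 0, 0, 0], [4, 0, 0, 11, 0, 0, 0], [4, 0, 0, 11, 0, 0, 0], [4, 0, 0, 11, 0, 0, 0], [4, 0, 0, 11, 0, 0, 0]]}}

```text
time: 46.9
tcp_pos: [0.6238, -0.0385, 0.2067]
ee_rot: [3.139, 0.105, 0.006]
force: [-0.7, 0.5, 6.4]
gripper_width: 0.469
finger_force: 30.0
```

```bash
python3 -c "
from h import *
print(get_obs()['finger_force'])
rel((*stw(.003,.0365),.24,-86.2),(.463,.3545,.24,-93.9))"
```

```text
30.001093447208405
t 46.9 grasp [ 0.6244 -0.0386  0.0397] w 4.36 F [-0.7  0.5  6.4]
[  0.05  -0.   -20.03] [ 0.  -0.2  0. ]
[-13.36 -40.27 -20.11] [ 0.  -0.2  7.7]
```

{"method": "send_rows", "body": {"plan": [[4, 0, 0, -3, 0, 0, 0], [4, 0, 0, -8, 0, 0, 0], [4, 0, 0, -13, 0, 0, 0], [4, 0, 0, -18, 0, 0, 0], [4, 0, 0, -20, 0, 0, 0], [4, 0, 0, -20, 0, 0, 0], [4, -7, -20, -20, 0, 0, 4], [4, -7, -20, -20, 0, 0, 4], [4, -7, -20, -20, 0, 0, 4], [4, -7, -20, -20, 0, 0, 4]]}}

```text
time: 47.9
tcp_pos: [0.5428, 0.1468, 0.4023]
ee_rot: [3.141, -0.006, -0.004]
force: [0.7, 0.4, -0.8]
gripper_width: 0.474
finger_force: 30.0
```

{"method": "send_rows", "body": {"plan": [[4, 0, 0, 0, 0, 0, 0], [4, 0, 0, 0, 0, 0, 0]]}}

```text
time: 48.1
tcp_pos: [0.5435, 0.1466, 0.4028]
ee_rot: [3.141, -0.001, -0.003]
force: [-0.2, 0.3, -1.0]
gripper_width: 0.473
finger_force: 30.0
```

```bash
python3 -c "
from h import *
rel((.463,.3545,.24,-93.9))"
```

```text
t 48.1 grasp [0.5432 0.1465 0.2358] w 4.4 F [-0.2  0.3 -1. ]
[ -8.06 -20.79  -0.42] [0.  0.1 3.9]
```

{"method": "send_rows", "body": {"plan": [[4, -8.1, -20.8, 0, 0, 0, 3.9], [4, -8.1, -20.8, 0, 0, 0, 3.9], [4, -8.1, -20.8, 0, 0, 0, 3.9], [4, -8.1, -20.8, 0, 0, 0, 3.9], [4, -8.1, -20.8, 0, 0, 0, 3.9], [4, -8.1, -20.8, 0, 0, 0, 3.9], [4, -8.1, -20.8, 5, 0, 0, 3.9], [4, -8.1, -20.8, 10, 0, 0, 3.9], [4, -8.1, -20.8, 10, 0, 0, 3.9], [4, -8.1, -20.8, 10, 0, 0, 3.9]]}}

```text
time: 49.1
tcp_pos: [0.4646, 0.3522, 0.3036]
ee_rot: [3.137, -0.115, -0.004]
force: [0.0, 1.3, -0.0]
gripper_width: 0.473
finger_force: 30.0
```

{"method": "send_rows", "body": {"plan": [[4, 0, 0, 0, 0, 0, 0], [4, 0, 0, 0, 0, 0, 0]]}}

```text
time: 49.3
tcp_pos: [0.4654, 0.354, 0.3079]
ee_rot: [-3.137, 0.113, -0.007]
force: [0.3, 0.2, -0.6]
gripper_width: 0.471
finger_force: 30.0
```

```bash
python3 -c "
from h import *
rel((.463,.3545,.0337,-93.9))"
```

```text
t 49.3 grasp [0.4662 0.3545 0.1409] w 4.38 F [ 0.3  0.2 -0.6]
[-0.29  0.   10.72] [-0.2 -0.3 -0.2]
```

{"method": "send_rows", "body": {"plan": [[4, -0.1, 0, 4, 0, 0, 0], [4, -0.1, 0, 7, 0, 0, 0], [4, -0.1, 0, 9, 0, 0, 0], [4, -0.1, 0, 10, 0, 0, 0], [4, -0.1, 0, 10.4, 0, 0, 0], [4, -0.1, 0, 10.6, 0, 0, 0], [4, -0.1, 0, 10.7, 0, 0, 0], [4, -0.1, 0, 10.8, 0, 0, 0], [4, -0.1, 0, 10.8, 0, 0, 0]]}}

```text
time: 50.2
tcp_pos: [0.4639, 0.3545, 0.1997]
ee_rot: [-3.138, 0.112, -0.004]
force: [-5.5, -2.9, 12.5]
gripper_width: 0.469
finger_force: 30.0
```

```bash
python3 -c "
from h import *
rel((.463,.3545,.0337,-93.9))"
```

```text
t 50.2 grasp [0.4644 0.3548 0.0327] w 4.36 F [-5.5 -2.9 12.5]
[-0.09  0.01 -0.1 ] [-0.1 -0.2 -0.2]
```

{"method": "send_rows", "body": {"plan": [[5.4, 0, 0, -0.1, 0, 0, 0], [5.4, 0, 0, -0.1, 0, 0, 0], [5.4, 0, 0, -0.1, 0, 0, 0], [5.4, 0, 0, -1, 0, 0, 0], [5.4, 0, 0, -4, 0, 0, 0], [5.4, 0, 0, -9, 0, 0, 0], [5.4, 0, 0, -14, 0, 0, 0], [5.4, 0, 0, -19, 0, 0, 0], [5.4, 0, 0, -20.5, 0, 0, 0], [5.4, 0, 0, -20.5, 0, 0, 0]]}}

```text
time: 51.2
tcp_pos: [0.4637, 0.3543, 0.406]
ee_rot: [-3.135, 0.112, -0.01]
force: [0.6, -0.6, -0.4]
gripper_width: 0.582
finger_force: 0.0
```

{"method": "send_rows", "body": {"plan": [[5.4, -6, 12, 0, 0, 0, 0], [5.4, -6, 12, 0, 0, 0, 0], [5.4, -6, 12, 0, 0, 0, 0], [5.4, -6, 12, 0, 0, 0, 0], [5.4, -6, 12, 0, 0, 0, 0], [5.4, -6, 12, 0, 0, 0, 0], [5.4, -6, 12, 0, 0, 0, 0]]}}

```text
time: 51.9
tcp_pos: [0.3949, 0.2391, 0.4008]
ee_rot: [3.139, -0.111, -0.001]
force: [-0.0, -0.8, 0.4]
gripper_width: 0.579
finger_force: 0.0
```

```bash
python3 -c "
from h import *
s=snap('scene','last.png');print(get_obs()['time'])"
```

```text
51.95
```

View pics/last.png

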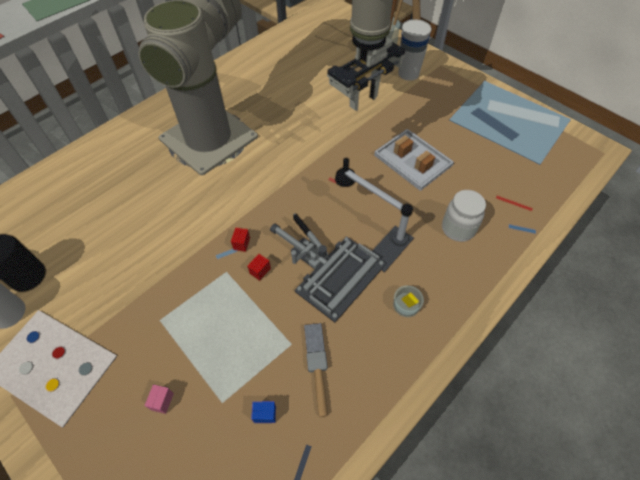

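Both blanks stand upright in the tray at (403,147) and (425,162). The lamp is back at the side, the pliers are open, and the tub, dish and brush are where they were.

```bash
python3 -c "
from plant import hand_in
print(hand_in())"
```

```text
the job is handed in; nothing more can be done
None
```

The job is handed in at 52 s of robot time: both blanks (only two were present) were clamped, cured for over four seconds and stood upright in the drying tray, with the lamp back at its side, the pliers open, and the tub, dish and brush left where they were.

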